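Load a test fixture, zero its counter, unlock and torque up its handle

ROBOT

A 6-joint arm with a two-finger parallel gripper is mounted at the origin on the work surface. World frame = base frame: x ahead of the robot, y to its left, z up, the work surface at z = 0. Lengths are in m, angles in rad, forces in N, time in s.
With the tool pointing down it reaches from about 0.35 to 0.975 m from the base axis. Payload 4.9 kg.
Tool frame: the origin (TCP) lies midway between the tips of the shut fingers; the grasp point (between the pads) lies 19 mm behind it; y points along the fingers, z is the direction in which the jaws open and shut, and the axes are right-handed (so a half turn about y gives the same grasp; the last joint's range is limited). The gripper opens to 85 mm and grips with 20 to 120 N. Pads are 22 mm wide; open, the fingers measure 114 mm over their backs; the gripper's body (76 mm by 85 mm) begins 54 mm behind the grasp point. The pads swing forward as they close: fully open they stand 13 mm farther back than shut.
Start: joints at [1.118, 0.053, 1.613, -0, 1.476, -0.119], TCP at [0.205, 0.59, 0.231] pointing down, gripper open.
Joint ranges: [-3.01, 3.01], [-1.01, 2.22], [0.06, 2.58], [-1.02, 4.17], [0.09, 2.62], [-3.14, 3.14]. Speed limits (rad/s): [2.57, 2.57, 3.14, 3.14, 3.14, 3.14].

INTERFACE

Orientations are given as a unit quaternion [w, x, y, z].
In Python, from plant import * gives the robot as it stands.
- The arm moves only by the shell command python3 -m crank 'ROWS'. ROWS is JSON, a list that holds one entry, the list of rows, each a list of 5 numbers: the gripper command: -1 is shut, 1 is fully open, values between are in proportion, then the shift along the tool's x, y, z in cm, then the turn about the tool's y in degrees. In form: [[[jaw, dx, dy, dz, twist], ...]]. A call has 1 to 8 rows; each row shifts and turns the commanded pose from where the row before left it, along the tool's axes as they then stand; what a row does not reach is not made up. A row lasts 1/8 s, in which the tool goes at most 62.5 mm and 10.7 degrees, less where a joint would pass 70% of its speed; a pose out of reach is approached as far as the arm can. A call with a gripper value outside its range is refused whole. The fingers move at their own pace and stop on an object; the grip force is fixed at half the most. Time passes only in rows, so rows that do not move let the fingers close. It gives the time, the measured TCP pose, the force and the opening at its end, in the units of the state.
- state(): the state, without advancing time (a new reading comes with each control period).
- grab_frame(name): name is "scene" or "side" or "wrist"; returns a dict with "frame" (420x560x3 uint8, red, green, blue), "fx", "fy", "cx", "cy" (pixels), "pose" (4x4, takes a point from camera to world coordinates). Camera axes: x right, y up, looking along -z (the intrinsics and any distortion apply to the point x, -y, -z); pixel columns grow to the right and rows downward; lengths in m; the calibration is good to about 2 mm. A picture is of the moment at which its call begins. There is no depth.
- job_done(): hands the job in, once; it reports no verdict.
The state is a dict: "time": time; "joint_pos": joint angles; "joint_vel": joint speeds; "joint_efforts": joint torques, N m; "tool_pos": TCP position; "tool_rot": TCP orientation; "contact_force": force on the tool from outside, world axes, zero at the start; "ft_torque": the same for the moment, N m; "gripper_width": opening from 0.0 (shut) to 1.0 (fully open).
Only numpy, scipy, OpenCV 4.12 (cv2) and the standard library are available. Lean on these libraries where they do the work, as an engineer would, in place of code of your own. Each camera call takes 0.05 s, during which the arm holds its last target.

TASK

Get the test fixture ready for a new batch: put every finned power module from the mat flat into a bay of the fixture's nest, one to a bay, and turn the knob on the counter box back to its zero stop, leaving the lock bar alone until both are done. Then, without forcing the locked handle, slide the lock bar fully out of it, turn the handle clockwise (seen from above) until its spindle reaches the stop and the clutch clearly slips, stop there without slipping it on and on (well under an eighth of a turn), and slide the lock bar fully back in. Should a module get knocked out of place at any time, set it right again, and do not disturb the bottle, the screwdriver or the dish.

Things in the scene. Friction and masses are not known exactly. Their poses are not given: they have to be found in the camera images.
- fixture: bench test fixture, fixed to the table: aluminium base 260 x 200 mm (its x and y), top face 30 mm above the table. Origin: centre of the underside on the table, z up. Towards its -x end stand the handle (axis at x -85, y -45 mm) and the lock bar; the 2 x 2 nest of bays covers the rest. It can stand shifted and turned
- bay0 (a point): centre of the floor of nest bay 0, on the base's top face, at fixture x 9, y -37.5 mm; axes as the fixture's. Each bay is a flat floor inside a black rim 6 mm high and 4 mm thick, inner size 46 mm in x and 60 mm in y: a module lies in it with its long side along y, either way round, with 5 mm to spare on every side
- bay1 (a point): centre of the floor of nest bay 1, on the base's top face, at fixture x 9, y 37.5 mm; axes as the fixture's. Each bay is a flat floor inside a black rim 6 mm high and 4 mm thick, inner size 46 mm in x and 60 mm in y: a module lies in it with its long side along y, either way round, with 5 mm to spare on every side
- bay2 (a point): centre of the floor of nest bay 2, on the base's top face, at fixture x 81, y -37.5 mm; axes as the fixture's. Each bay is a flat floor inside a black rim 6 mm high and 4 mm thick, inner size 46 mm in x and 60 mm in y: a module lies in it with its long side along y, either way round, with 5 mm to spare on every side
- bay3 (a point): centre of the floor of nest bay 3, on the base's top face, at fixture x 81, y 37.5 mm; axes as the fixture's. Each bay is a flat floor inside a black rim 6 mm high and 4 mm thick, inner size 46 mm in x and 60 mm in y: a module lies in it with its long side along y, either way round, with 5 mm to spare on every side
- module0: power module, 50 x 36 x 26 mm (its x, y, z), about 0.12 kg, black foot with an aluminium heat sink whose fins run along x. Origin: centre of the underside, z up. Two to four of these four identical modules are there, at any yaw, on the mat; an absent one reads None. Grip it across its 36 mm (y) near its middle, finger ends 8 mm or more above its underside so that they clear the bay's rim
- module1: power module, 50 x 36 x 26 mm (its x, y, z), about 0.12 kg, black foot with an aluminium heat sink whose fins run along x. Origin: centre of the underside, z up. Two to four of these four identical modules are there, at any yaw, on the mat; an absent one reads None. Grip it across its 36 mm (y) near its middle, finger ends 8 mm or more above its underside so that they clear the bay's rim
- module2: power module, 50 x 36 x 26 mm (its x, y, z), about 0.12 kg, black foot with an aluminium heat sink whose fins run along x. Origin: centre of the underside, z up. Two to four of these four identical modules are there, at any yaw, on the mat; an absent one reads None. Grip it across its 36 mm (y) near its middle, finger ends 8 mm or more above its underside so that they clear the bay's rim
- module3: power module, 50 x 36 x 26 mm (its x, y, z), about 0.12 kg, black foot with an aluminium heat sink whose fins run along x. Origin: centre of the underside, z up. Two to four of these four identical modules are there, at any yaw, on the mat; an absent one reads None. Grip it across its 36 mm (y) near its middle, finger ends 8 mm or more above its underside so that they clear the bay's rim
- handle_grip (a point): centre of the handle's black T-bar, on the vertical turning axis, 76 mm above the table. The bar is 64 mm long (this point's x), 16 mm wide (y), from 61 to 91 mm up; grip it across its width. It starts along the fixture's x, its white line at +x. Two dark lugs below it, reaching 37 mm from the axis and 52 mm up, take the end of the lock bar between them, so the handle cannot turn while the bar is in
- spindle (a joint): turn of the steel disc under the handle, rad: 0 at the start, grows clockwise seen from above, hard stop at 1.6. The handle drives it through a friction clutch; it turns easily (0.08 N m). The disc's black line shows it
- clutch (a joint): how far the handle has slipped clockwise past the disc, rad: 0 at the start. It stays 0 until the disc is at its stop, then the clutch slips at about 0.35 N m. At the end it shall lie between 0.1 and 0.8; the handle has then turned by spindle + clutch. Turned back, the handle takes the disc back with it
- lockbar (a joint): slide of the lock bar, m: 0 = fully in, between the handle's lugs (as at the start); 0.025 = fully out. It moves along the fixture's +y, against about 2 N of friction, and stays where it is left. Below 0.02 it may still catch the lugs
- lockbar_tab (a point): centre of the upright steel tab on the lock bar, to pinch or push: 10 mm thick (fixture y, the sliding direction), 26 mm wide (x), from 52 to 82 mm above the table, this point 67 mm above it; at fixture x -85, y +55 mm when the bar is in. The guides near it end 54 mm above the table
- counter: batch counter box, fixed to the table, 110 x 100 x 50 mm, knob on top. Origin: centre of the underside, z up. It stands on one side of the fixture and the mat on the other, either way round
- knob_grip (a point): centre of the counter knob's black bar, on the vertical turning axis, 74 mm above the table. The bar is 44 mm long (this point's x), 14 mm wide (y), from 59 to 89 mm above the table, on a disc 48 mm across whose top is 60 mm above the table; grip it across its width. Its white line points to this point's -x
- reset_knob (a joint): knob angle, rad: 0 at the zero stop, grows clockwise seen from above, so turn it counterclockwise to reset; 2.0 to 4.2 at the start, end of travel 4.4. At zero the white line points along the counter's -x, to the thick mark. It turns against 0.04 N m and stays where it is left
- mat: blue bench mat, fixed, 220 x 190 x 3 mm, where the modules lie at the start. Origin: centre of the underside
- bottle: bystander: small bottle, 48 mm in diameter and 110 mm high, origin at the centre of its foot
- driver: bystander: screwdriver with black handle, 170 mm long, lying; origin under its middle
- dish: bystander: small steel dish, 72 mm across and 30 mm high, origin at the centre of its foot

How it is judged:
By the outcome, as a careful person would: the job done as asked, in the order asked, and still so for the second after the job is handed in, with the robot touching nothing.
Of module0, module1, module2, module3 only 2 to 4 are there at a start; the rules pass over those that are not, and their reading is None.
At some moment in a run one of module0, module1, module2, module3 may be knocked a few centimetres aside while the robot is not near it.
Once in a run the grip may slacken for a moment while it holds something.
It also fails if it takes over 200 s, if anything falls off the work surface, if the arm or the gripper's body presses on something with over 40 N, if the wrist force passes 120 N, or if a joint passes its speed limit or range.

## Working session

There is one attempt and no reset: what is moved stays moved. The work goes in short steps, Python scripts to look and compute and a shell command to move; the robot and the scene stay as the last step left them, time stands still between calls to the robot, and variables do not carry over. Pictures are saved under pics/ and viewed, and the job is handed in when it is done.

```bash
ls; mkdir -p pics; python3 - <<'E'
from plant import *
import cv2
s=state();print(s)
for n in ["scene","side","wrist"]:
    f=grab_frame(n);cv2.imwrite(f"pics/{n}0.png",f["frame"][:,:,::-1]);print(n,f["fx"],f["fy"],f["cx"],f["cy"],f["pose"],[k for k in f])
E
```

```text
pics
{'time': 0.0, 'joint_pos': array([ 1.11798286e+00,  5.33360561e-02,  1.61429922e+00, -1.46789593e-05,
        1.47602194e+00, -1.18991975e-01]), 'joint_vel': array([-0.00069569, -0.00149165, -0.00023039, -0.00105953,  0.00240539,
       -0.00072445]), 'joint_efforts': array([-1.57846298e-03, -3.93694746e+01, -3.70169842e+01, -3.12824031e-04,
        7.54898036e-03, -2.77726642e-08]), 'tool_pos': array([0.20450538, 0.58992654, 0.23007281]), 'tool_rot': array([-0.69657787,  0.69798138, -0.11767683,  0.11727502]), 'contact_force': array([-0.26311082, -0.11439149, -0.25205991]), 'ft_torque': array([0.00155081, 0.01212533, 0.02301819]), 'gripper_width': 1.000394484574098}
scene 452.6021098494034 452.6021098494034 284.1603111906331 206.73155869046673 [[ 0.89065726 -0.24296353  0.38431546  1.08111152]
 [ 0.4545544   0.49530417 -0.74030674 -0.89484208]
 [-0.01048551  0.83405186  0.5515864   0.73870781]
 [ 0.          0.          0.          1.        ]] ['frame', 'fx', 'fy', 'cx', 'cy', 'pose']
side 418.69066481241043 418.69066481241043 276.07036598177984 205.24569883163574 [[-0.97071322  0.14797454 -0.18926011  0.40562359]
 [-0.2401395  -0.62057363  0.74647263  0.80276067]
 [-0.00699089  0.77005968  0.63793355  0.73564321]
 [ 0.          0.          0.          1.        ]] ['frame', 'fx', 'fy', 'cx', 'cy', 'pose']
wrist 330.396066300614 330.396066300614 284.2065500698323 211.5570487833368 [[ 3.27854385e-01 -8.93138915e-01 -3.07919438e-01  1.23980172e-01]
 [ 9.44727859e-01  3.09647132e-01  1.07740089e-01  6.18309608e-01]
 [-8.80495144e-04 -3.26223132e-01  9.45292385e-01  3.72909042e-01]
 [ 0.00000000e+00  0.00000000e+00  0.00000000e+00  1.00000000e+00]] ['frame', 'fx', 'fy', 'cx', 'cy', 'pose']
```

View pics/scene0.png

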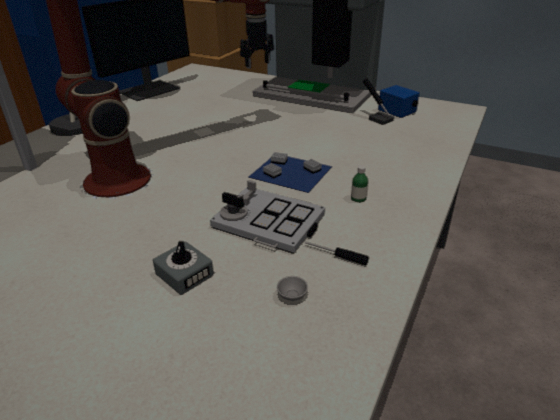

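View pics/side0.png

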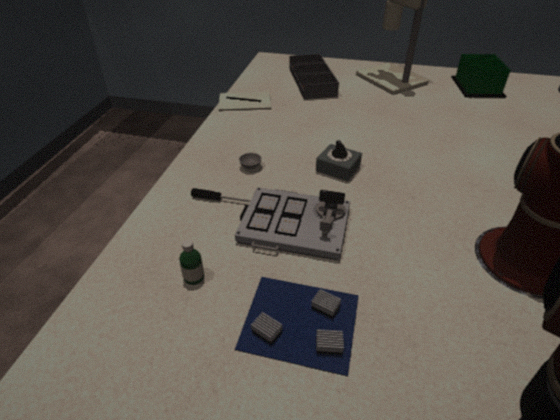

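View pics/wrist0.png

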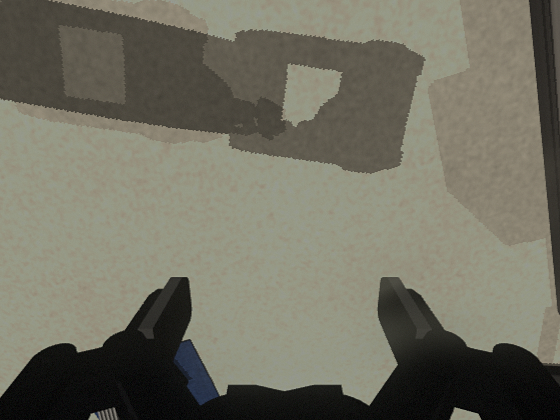

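Three modules lie on the mat (side view about (266,327), (326,302), (330,341)). The fixture is at about (295,222) and the counter at about (340,160). I'll enlarge these areas.

```bash
cat > h.py <<'E'
from plant import *
import numpy as np, cv2
from scipy.spatial.transform import Rotation as R
def cast(f,u,v,z):
    d=f["pose"][:3,:3]@np.array([(u-f["cx"])/f["fx"],-(v-f["cy"])/f["fy"],-1.0]);o=f["pose"][:3,3]
    return o+d*(z-o[2])/d[2]
def proj(f,p):
    q=f["pose"][:3,:3].T@(np.asarray(p)-f["pose"][:3,3]);return f["fx"]*q[0]/-q[2]+f["cx"],f["cy"]+f["fy"]*q[1]/q[2]
def tool():
    s=state();q=s["tool_rot"];M=R.from_quat([q[1],q[2],q[3],q[0]]).as_matrix();return s,s["tool_pos"],M
def crop(f,name,u0,v0,u1,v1,k):
    cv2.imwrite(f"pics/{name}.png",cv2.resize(f["frame"][v0:v1,u0:u1,::-1],None,fx=k,fy=k,interpolation=cv2.INTER_CUBIC))
E
python3 - <<'E'
from h import *
f=grab_frame("side");crop(f,"s1",180,130,380,280,4);crop(f,"s2",230,270,370,375,5)
for p in [(250,190),(350,195),(342,254),(237,240)]: print(cast(f,*p,0.03))
for p in [(258,279),(358,289),(350,369),(238,352)]: print("mat",cast(f,*p,0.003))
f=grab_frame("scene");crop(f,"c1",140,140,380,310,3)
print(tool())
E
```

```text
[ 0.70097329 -0.07037123  0.03      ]
[ 0.43005684 -0.11189051  0.03      ]
[0.42419151 0.11326936 0.03      ]
[0.67487823 0.1259487  0.03      ]
mat [0.5999345  0.20890892 0.003     ]
mat [0.3776509  0.18464722 0.003     ]
mat [0.37444598 0.37723458 0.003     ]
mat [0.58786027 0.3932201  0.003     ]
({'time': 0.25, 'joint_pos': array([ 1.11798926e+00,  5.30074313e-02,  1.61352916e+00,  2.23807211e-05,
        1.47604499e+00, -1.18964593e-01]), 'joint_vel': array([-0.00012148, -0.00135488, -0.00438364, -0.00082956, -0.00061337,
       -0.00021117]), 'joint_efforts': array([ 3.85258218e-04, -3.93302143e+01, -3.69890285e+01, -8.87927240e-05,
        4.59465809e-03, -2.48163184e-05]), 'tool_pos': array([0.20463662, 0.59022891, 0.23073668]), 'tool_rot': array([-0.69694524,  0.6976117 , -0.11759068,  0.11737836]), 'contact_force': array([-0.01096026, -0.40588068, -0.45763043]), 'ft_torque': array([-0.00494287, -0.02989224,  0.05003363]), 'gripper_width': 1.0034326505486815}, array([0.20463662, 0.59022891, 0.23073668]), array([[ 9.44789507e-01, -4.52682654e-04,  3.27677560e-01],
       [-3.27677843e-01, -8.79519237e-04,  9.44789107e-01],
       [-1.39490922e-04, -9.99999511e-01, -9.79294622e-04]]))
```

View pics/s1.png

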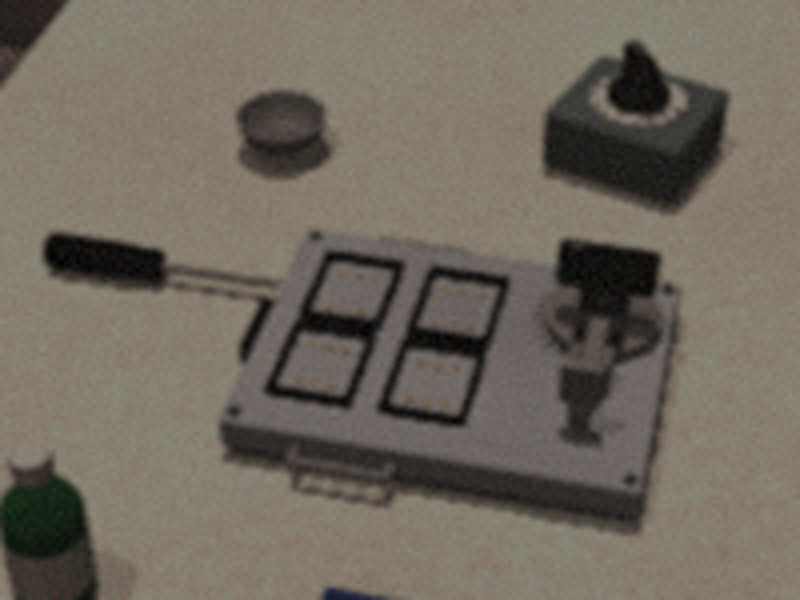

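View pics/s2.png

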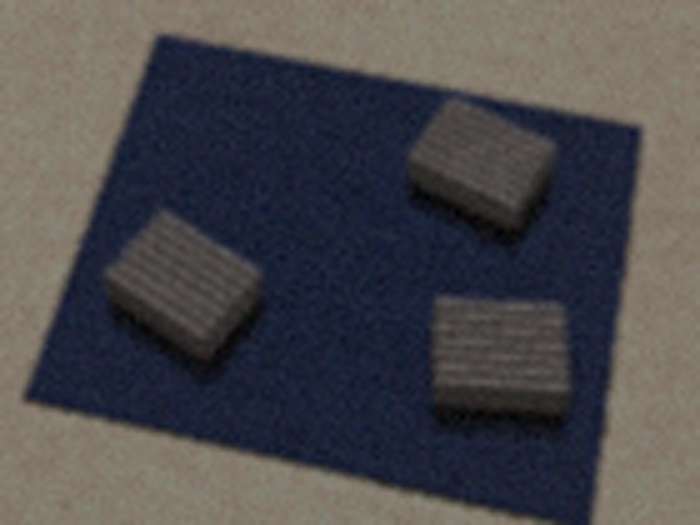

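View pics/c1.png

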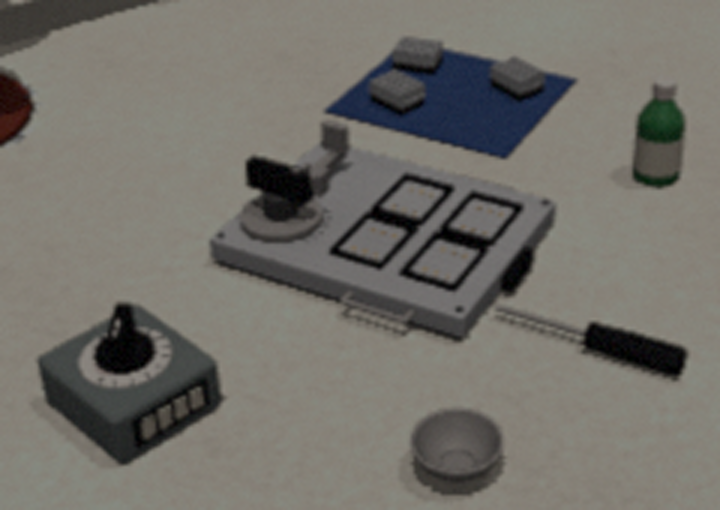

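```bash
python3 -m crank '[[[1,5.25,0,-2.7,0],[1,5.25,0,-2.7,0],[1,5.25,0,-2.7,0],[1,5.25,0,-2.7,0],[1,5.25,0,-2.7,0],[1,5.25,0,-2.7,0],[1,5.25,0,-2.7,0],[1,0,0,0,0]]]'; python3 - <<'E'
from h import *
f=grab_frame("wrist");crop(f,"w1",0,0,560,420,1.42);print(tool()[1])
E
```

```text
time: 1.25
tool_pos: [0.4922, 0.2886, 0.2311]
tool_rot: [-0.697, 0.697, -0.119, 0.12]
contact_force: [-0.4, 0.7, -0.3]
gripper_width: 0.998
[0.49090676 0.29019218 0.23109099]
```

View pics/w1.png

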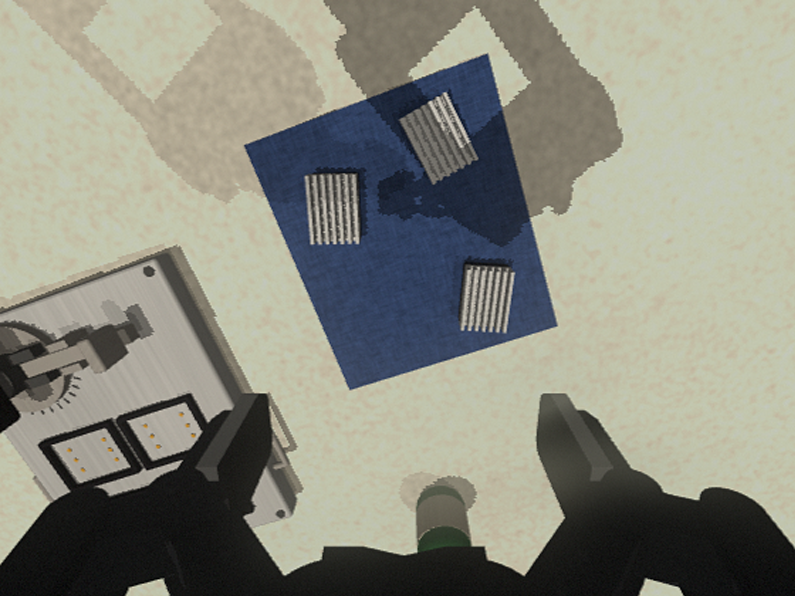

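Wrist view: modules at about (332,209), (438,137) and (487,298) in the 1.42x picture. The fixture is at lower left and the bottle at (442,515). Next I'll segment the modules.

```bash
cat >> h.py <<'E'
def modules(f,z=0.029,name=None,zm=0.003):
    hsv=cv2.cvtColor(f["frame"],cv2.COLOR_RGB2HSV)
    blue=((hsv[...,0]>100)&(hsv[...,0]<130)&(hsv[...,1]>90)).astype(np.uint8)
    cs,_=cv2.findContours(blue,cv2.RETR_EXTERNAL,cv2.CHAIN_APPROX_NONE)
    c=max(cs,key=cv2.contourArea);hull=cv2.convexHull(c)
    m=np.zeros_like(blue);cv2.fillPoly(m,[hull],1);m=cv2.erode(m,np.ones((3,3)))
    mod=((m>0)&(hsv[...,1]<75)&(hsv[...,2]>50)).astype(np.uint8);mod=cv2.morphologyEx(mod,cv2.MORPH_CLOSE,np.ones((3,3)));mod=cv2.morphologyEx(mod,cv2.MORPH_OPEN,np.ones((5,5)))
    if name: cv2.imwrite(f"pics/{name}.png",mod*255)
    cs,_=cv2.findContours(mod,cv2.RETR_EXTERNAL,cv2.CHAIN_APPROX_NONE);out=[]
    for c in cs:
        if cv2.contourArea(c)<200: continue
        P=np.array([cast(f,u,v,z)[:2] for u,v in c[:,0]])*1000
        r=cv2.minAreaRect(P.astype(np.float32));(x,y),(w,h),a=r
        if w<h: w,h,a=h,w,a+90
        out.append((np.round([x,y],1),round(w,1),round(h,1),round((a+90)%180-90,1)))
    return out
def toolyaw():
    # world yaw of tool x axis
    s,p,M=tool();return p,M,np.degrees(np.arctan2(M[1,0],M[0,0]))
def go(x,y,yaw=None):
    "needed shift (cm, current tool axes) to xy(mm)"
    p,M,a=toolyaw();d=np.array([x/1000,y/1000,p[2]])-p
    print("tool",np.round(p*1000,1),"yawx",round(a,2),"d tool xz cm",np.round((M.T@d)*100,2))
E
python3 - <<'E'
from h import *
f=grab_frame("wrist");print(*modules(f,name="m1"),sep="\n");print(toolyaw()[2])
f=grab_frame("side");print(*modules(f,name="m2"),sep="\n")
E
```

```text
(array([544.4, 338.3]), 54.3, 38.5, -22.9)
(array([440.5, 252.3]), 50.4, 38.5, -19.3)
(array([420.2, 340.2]), 50.9, 37.3, 9.6)
-19.204156300511677
(array([419. , 342.1]), 49.3, 46.0, 9.9)
(array([544.8, 339.9]), 57.3, 46.2, -19.9)
(array([440.3, 254.7]), 55.8, 48.8, -17.9)
```

View pics/m1.png

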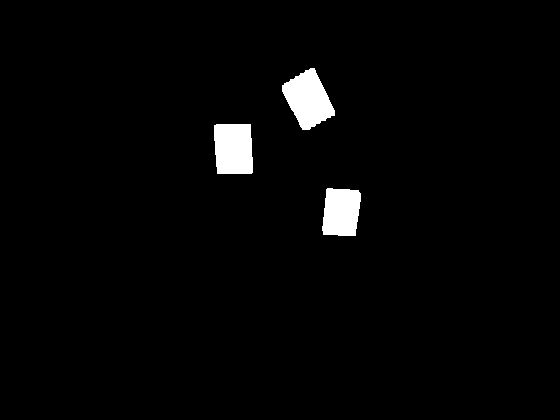

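```bash
python3 -m crank '[[[1,2.46,-1,-4.64,4],[1,2.46,-1,-4.64,4],[1,2.46,-1,-4.64,4],[1,2.46,-1,-4.64,4],[1,2.46,-1,-4.64,4],[1,0,0,0,0],[1,0,0,0,0]]]'; python3 - <<'E'
from h import *
f=grab_frame("wrist");crop(f,"w2",0,0,560,420,1.42);print(toolyaw()); print(state()["joint_pos"])
E
```

```text
time: 2.28
tool_pos: [0.4935, 0.0315, 0.2812]
tool_rot: [0.667, -0.666, 0.236, -0.236]
contact_force: [0.4, -0.7, 0.4]
gripper_width: 1.001
(array([0.49346844, 0.03179423, 0.28093715]), array([[ 7.77424823e-01, -4.94453324e-04,  6.28975676e-01],
       [-6.28975455e-01,  5.37387914e-04,  7.77424972e-01],
       [-7.22404288e-04, -9.99999733e-01,  1.06779700e-04]]), np.float64(-38.97458596855047))
[-8.65624343e-02 -2.90940838e-01  1.84592273e+00  4.92694082e-04
  1.58714982e+00 -9.77115949e-01]
```

View pics/w2.png

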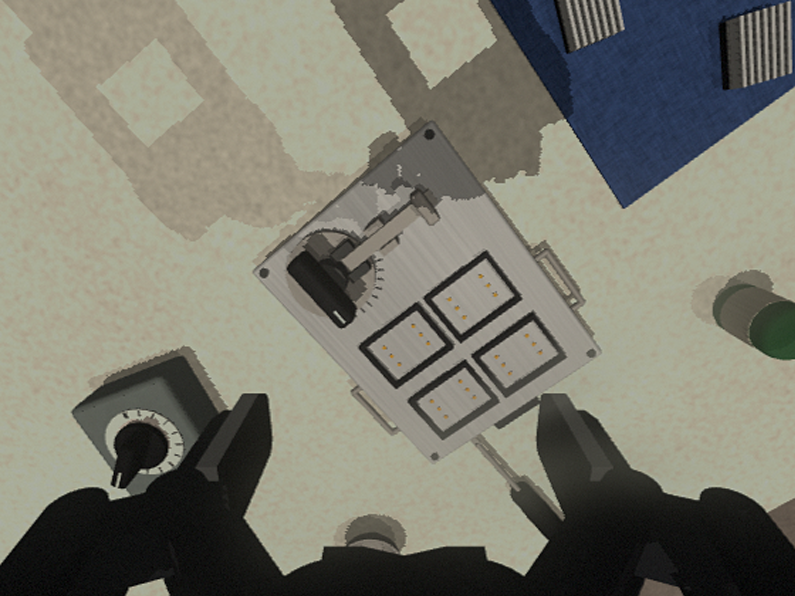

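The whole fixture is visible: corner screws at about (430,133), (264,272), (435,457), (591,353), and the four bay rims around them. The counter knob is at (138,450) with its white line pointing down-left.

```bash
python3 - <<'E'
from h import *
f=grab_frame("wrist");g=cv2.cvtColor(f["frame"],cv2.COLOR_RGB2GRAY)
h=[]
for u,v in [(430,133),(264,272),(435,457),(591,353)]:
    u=int(u/1.42);v=int(v/1.42);w=255-g[v-6:v+7,u-6:u+7].astype(float);w=np.clip(w-130,0,None)
    yy,xx=np.mgrid[v-6:v+7,u-6:u+7];h.append(cast(f,(w*xx).sum()/w.sum(),(w*yy).sum()/w.sum(),.03)[:2]*1000)
h=np.array(h);print("screws",h.round(1),"c",h.mean(0).round(1),[np.linalg.norm(h[i]-h[i-1]).round(1) for i in range(4)])
print("x dir", [np.degrees(np.arctan2(*(b-a)[::-1])).round(2) for a,b in [(h[0],h[3]),(h[1],h[2])]])
cand=[]
dark=(g<60).astype(np.uint8)
cs,hi=cv2.findContours(dark,cv2.RETR_CCOMP,cv2.CHAIN_APPROX_NONE)
for c,q in zip(cs,hi[0]):
    if q[3]>=0 and 800<cv2.contourArea(c)<4000:
        P=np.array([cast(f,u,v,.033)[:2] for u,v in c[:,0]])*1000
        r=cv2.minAreaRect(P.astype(np.float32));print(np.round(r[0],1),np.round(r[1],1),round(r[2],1))
E
```

```text
screws [[435.8 104. ]
 [435.2 -78.6]
 [680.1 -80. ]
 [681.2 102.1]] c [558.1  11.9] [np.float64(245.4), np.float64(182.5), np.float64(244.9), np.float64(182.1)]
x dir [np.float64(-0.45), np.float64(-0.33)]
[567.  -25.5] [61.  46.1] 89.8
[567.6  49.5] [62.1 46.3] 89.8
```

```bash
python3 -m crank '[[[1,-4.5,2,3.45,0],[1,-4.5,2,3.45,0],[1,-4.5,2,3.45,0],[1,-4.5,2,3.45,0],[0.6,0,0,0,-9.85],[0.6,0,0,0,-9.85],[0.6,0,0,0,0]]]'; python3 - <<'E'
from h import *
f=grab_frame("wrist");crop(f,"w3",0,0,560,420,1.42);print(*modules(f),sep="\n");go(440.5,252.3)
E
```

```text
time: 3.25
tool_pos: [0.4403, 0.2522, 0.2008]
tool_rot: [-0.697, 0.697, -0.119, 0.119]
contact_force: [0.3, 0.2, 0.2]
gripper_width: 0.802
(array([533.4, 336.9]), 39.2, 34.9, -21.9)
(array([439.4, 251.8]), 52.8, 37.0, -18.4)
(array([419.4, 339.9]), 52.5, 37.5, 9.4)
tool [440.5 251.9 200.9] yawx -19.47 d tool xz cm [-0.02 -0.    0.04]
```

View pics/w3.png

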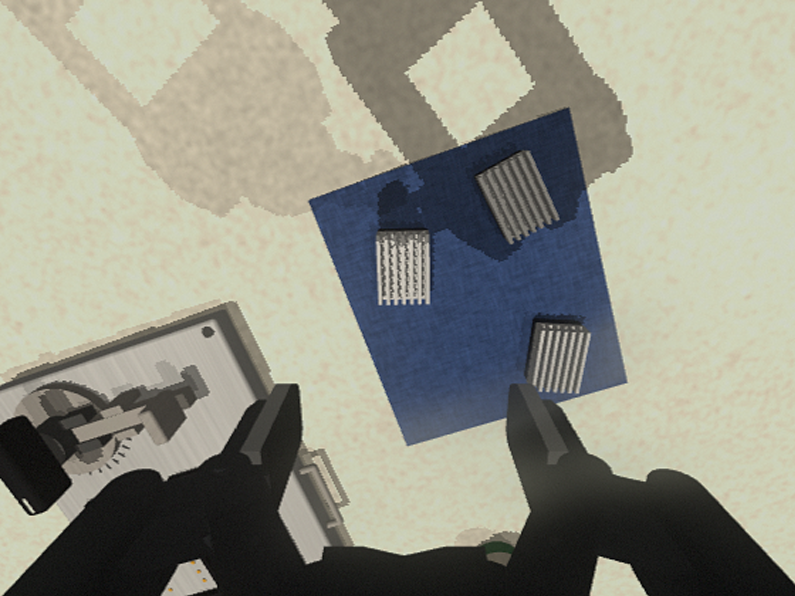

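Target module is centred under the tool, with yaw agreeing. Descending and gripping.

```bash
python3 -m crank '[[[0.6,0,5,0,0],[0.6,0,5,0,0],[0.6,0,5,0,0],[0.6,0,4,0,0],[0.6,0,0,0,0],[-1,0,0,0,0],[-1,0,0,0,0],[-1,0,0,0,0]]]';python3 -m crank '[[[-1,0,0,0,0],[-1,0,0,0,0]]]'
```

```text
time: 4.3
tool_pos: [0.4435, 0.2518, 0.0143]
tool_rot: [0.698, -0.696, 0.118, -0.121]
contact_force: [-1.2, 0.3, 6.8]
gripper_width: 0.402
time: 4.55
tool_pos: [0.4435, 0.2518, 0.0143]
tool_rot: [0.698, -0.696, 0.118, -0.121]
contact_force: [-0.4, -0.4, 6.3]
gripper_width: 0.403
```

```bash
python3 -m crank '[[[-1,0,-2,0,0],[-1,0,-4,0,0],[-1,0,-5,0,0],[-1,0,-3,0,0],[-1,0,0,0,0]]]'; python3 - <<'E'
from h import *
f=grab_frame("wrist");crop(f,"w4",0,0,560,420,1.42);go(567.2,49.5);print(state()["contact_force"])
f=grab_frame("side");crop(f,"s4",240,220,380,325,5)
E
```

```text
time: 5.18
tool_pos: [0.4432, 0.2517, 0.155]
tool_rot: [0.698, -0.696, 0.117, -0.122]
contact_force: [0.9, -0.2, -2.2]
gripper_width: 0.404
tool [441.7 251.1 152.2] yawx -19.44 d tool xz cm [ 1.854e+01  1.000e-02 -1.483e+01]
[-0.96232614 -0.71030827 -1.05069272]
```

View pics/w4.png

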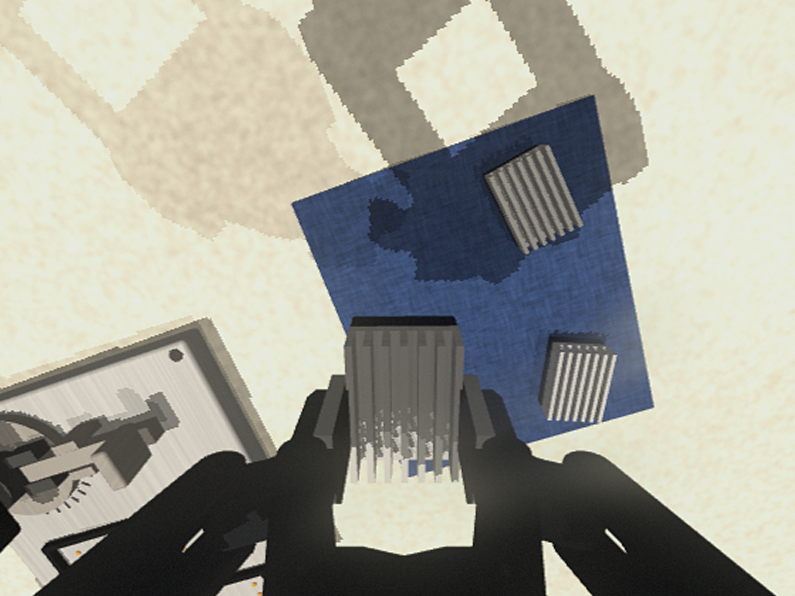

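View pics/s4.png

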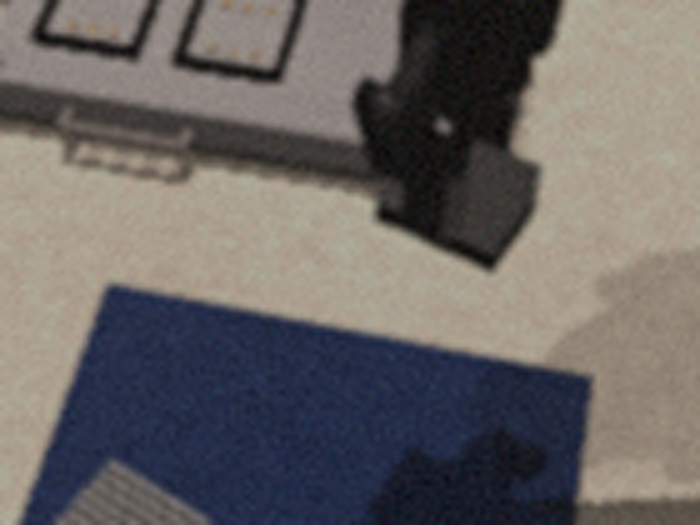

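Module is held square. Moving it over bay 3 and turning it.

```bash
python3 -m crank '[[[-1,5,0,-2.5,0],[-1,5,0,-2.5,0],[-1,5,0,-2.5,0],[-1,5,0,-2.5,0],[-1,5,0,-2.5,0],[-1,0,0,0,10],[-1,0,0,0,10],[-1,0,0,0,10]]]'; python3 -m crank '[[[-1,0,0,0,10.2],[-1,0,0,0,10.2],[-1,0,0,0,10.2],[-1,0,0,0,10.2],[-1,0,0,0,0]]]'; python3 - <<'E'
from h import *
f=grab_frame("wrist");crop(f,"w5",0,0,560,420,1.42);go(638.9,49);print(state()["gripper_width"])
go(638.9,49)
E
```

```text
time: 6.28
tool_pos: [0.6337, 0.0496, 0.1475]
tool_rot: [-0.641, 0.642, -0.3, 0.296]
contact_force: [0.3, -0.2, -1.4]
gripper_width: 0.402
time: 6.9
tool_pos: [0.6338, 0.0499, 0.1482]
tool_rot: [0.498, -0.501, 0.502, -0.499]
contact_force: [0.2, 0.2, -1.5]
gripper_width: 0.405
tool [634.1  49.9 148.7] yawx -90.06 d tool xz cm [ 0.09 -0.    0.48]
0.40079381554507826
tool [634.1  49.9 148.7] yawx -90.06 d tool xz cm [ 0.09 -0.    0.48]
```

View pics/w5.png

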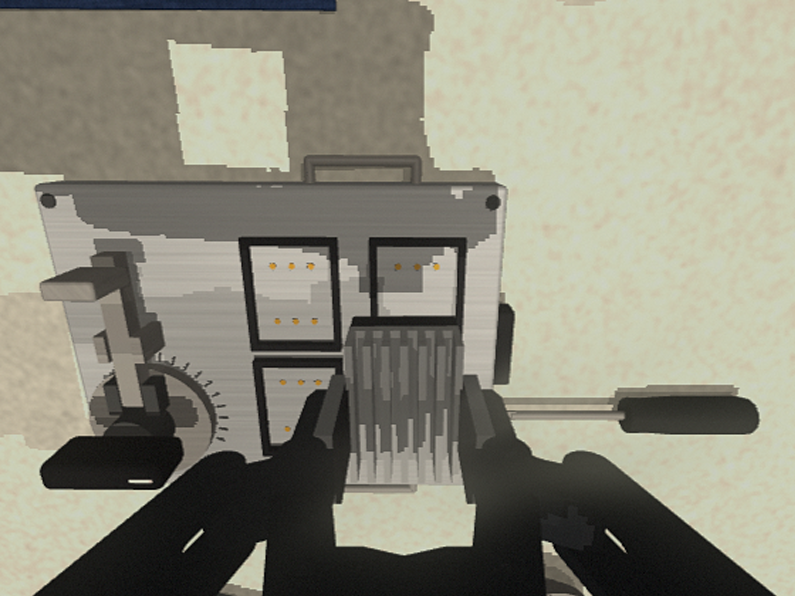

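```bash
python3 - <<'E'
from h import *
f=grab_frame("wrist")
for u,v,z in [(345,328,.163),(462,328,.163),(345,484,.163),(460,484,.163),(404,318,.137)]: print((cast(f,u/1.42,v/1.42,z)*1000).round(1))
# bay3 floor rim corners check
for u,v in [(370,238),(465,238)]: print((cast(f,u/1.42,v/1.42,.036)*1000).round(1))
E
```

```text
[615.7  81.7 163. ]
[650.3  81.7 163. ]
[613.4  25.4 163. ]
[651.8  25.4 163. ]
[633.1  74.8 137. ]
[614.1  83.   36. ]
[666.4  83.   36. ]
```

```bash
python3 -m crank '[[[-1,0.1,0,0.55,0.4],[-1,0,3,0,0],[-1,0,3,0,0],[-1,0,2.5,0,0],[-1,0,1,0,0],[-1,0,0,0,0]]]'; python3 - <<'E'
from h import *
f=grab_frame("wrist");crop(f,"w6",0,0,560,420,1.42);go(638.9,49);print(state()["contact_force"])
E
```

```text
time: 7.75
tool_pos: [0.6407, 0.0488, 0.0558]
tool_rot: [0.497, -0.498, 0.503, -0.502]
contact_force: [-0.3, -0.3, -1.6]
gripper_width: 0.405
tool [641.5  48.8  56.9] yawx -90.61 d tool xz cm [-0.02 -0.   -0.26]
[ 0.08122385 -0.16640355 -0.65880812]
```

View pics/w6.png

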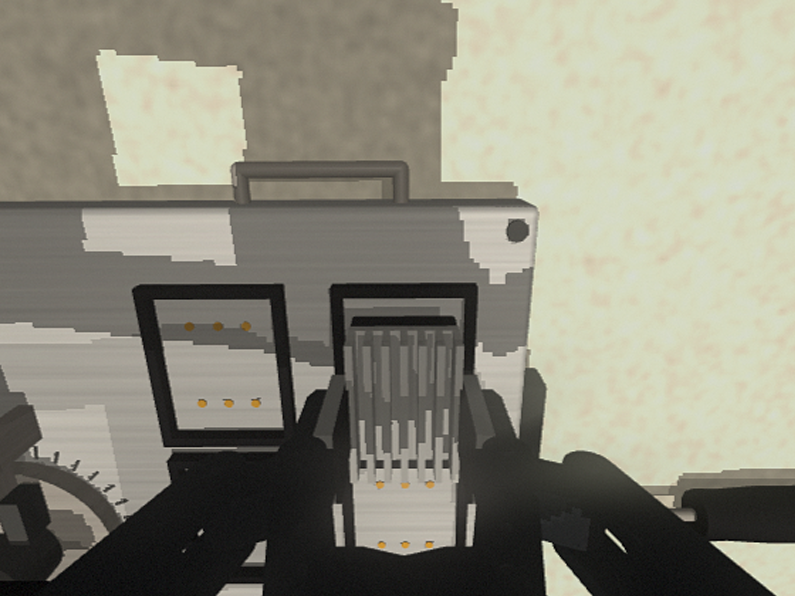

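```bash
python3 - <<'E'
from h import *
f=grab_frame("wrist");p=toolyaw()[0]
print(p,(cast(f,404/1.42,318/1.42,p[2]-.0113)*1000).round(1),(cast(f,404/1.42,285/1.42,.036)*1000).round(1),(cast(f,404/1.42,297/1.42,.036)*1000).round(1))
E
python3 -m crank '[[[-1,0,0.6,0,0],[-1,0,0.4,0,0],[-1,0,0.2,0,0],[-1,0,0,0,0]]]'
```

```text
[0.64193948 0.04876979 0.05769502] [640.8  74.2  46.4] [640.9  83.1  36. ] [640.9  78.4  36. ]
time: 8.35
tool_pos: [0.6406, 0.0488, 0.044]
tool_rot: [0.497, -0.497, 0.503, -0.503]
contact_force: [-0.1, 0.2, -2.3]
gripper_width: 0.4
```

```bash
python3 -m crank '[[[-1,0,0.2,0,0],[-1,0,0.1,0,0],[-1,0,0,0,0]]]';python3 -m crank '[[[0.2,0,0,0,0],[0.2,0,0,0,0],[0.2,0,-1,0,0],[0.2,0,-4,0,0],[0.2,0,-5,0,0],[0.6,0,-3,0,0],[0.6,0,0,0,0]]]'; python3 - <<'E'
from h import *
f=grab_frame("wrist");crop(f,"w7",0,0,560,420,1.42);print(*modules(f),sep="\n");
f=grab_frame("side");print(*modules(f),sep="\n");crop(f,"s7",230,160,370,265,5)
go(420,340)
E
```

```text
time: 8.72
tool_pos: [0.641, 0.0488, 0.0414]
tool_rot: [-0.497, 0.497, -0.503, 0.503]
contact_force: [-0.0, 0.5, -0.2]
gripper_width: 0.402
time: 9.6
tool_pos: [0.6433, 0.0488, 0.1765]
tool_rot: [-0.499, 0.495, -0.501, 0.505]
contact_force: [-0.1, 0.6, 0.4]
gripper_width: 0.796

(array([420. , 341.4]), 52.0, 45.7, 8.5)
(array([545.6, 339.7]), 56.3, 44.6, -22.7)
tool [640.7  48.8 171.3] yawx -90.62 d tool xz cm [-28.88  -0.   -22.39]
```

View pics/w7.png

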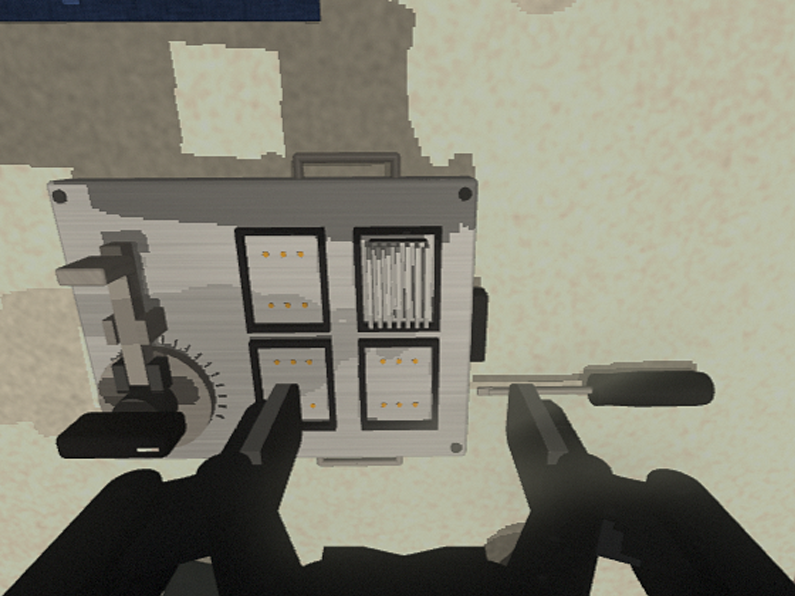

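View pics/s7.png

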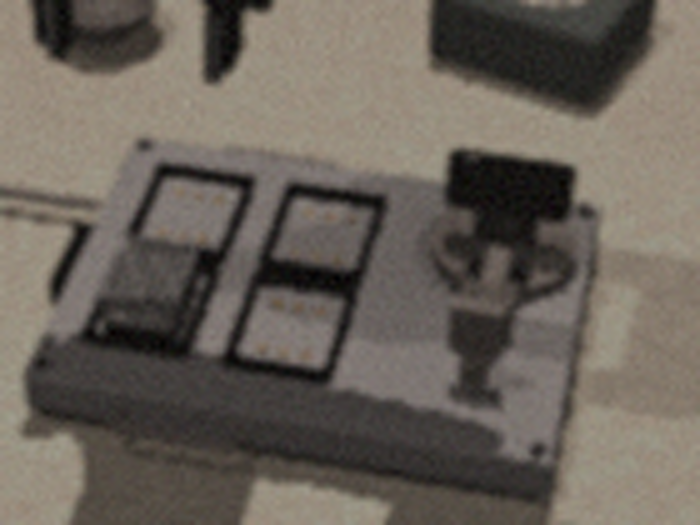

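Module 1 sits flat in bay 3 (wrist 366–430, 238–328). Next, the module at (545,339).

```bash
python3 -m crank '[[[0.6,-5.78,0,-1.98,0],[0.6,-5.78,0,-1.98,0],[0.6,-5.78,0,-1.98,0],[0.6,-5.78,0,-1.98,0],[0.6,-5.78,0,-1.98,0],[0.6,0,0,0,-9.7],[0.6,0,0,0,-9.7],[0.6,0,0,0,-9.7]]]';python3 -m crank '[[[0.6,0,0,0,-9.7],[0.6,0,0,0,-9.7],[0.6,0,0,0,-9.7],[0.6,0,0,0,-9.7],[0.6,0,0,0,0]]]'; python3 - <<'E'
from h import *
f=grab_frame("wrist");crop(f,"w8",0,0,560,420,1.42);print(*modules(f),sep="\n");
go(545,339)
E
```

```text
time: 10.7
tool_pos: [0.5436, 0.3386, 0.1685]
tool_rot: [-0.607, 0.61, -0.361, 0.359]
contact_force: [0.4, -0.2, 0.4]
gripper_width: 0.8
time: 11.32
tool_pos: [0.544, 0.3383, 0.1689]
tool_rot: [-0.692, 0.694, -0.141, 0.139]
contact_force: [-0.3, -0.3, 0.7]
gripper_width: 0.802
(array([544.9, 338.8]), 52.2, 37.2, -22.8)
(array([420.7, 340.3]), 51.8, 37.3, 9.8)
tool [544.1 338.5 169.3] yawx -22.89 d tool xz cm [ 0.06 -0.    0.08]
```

View pics/w8.png

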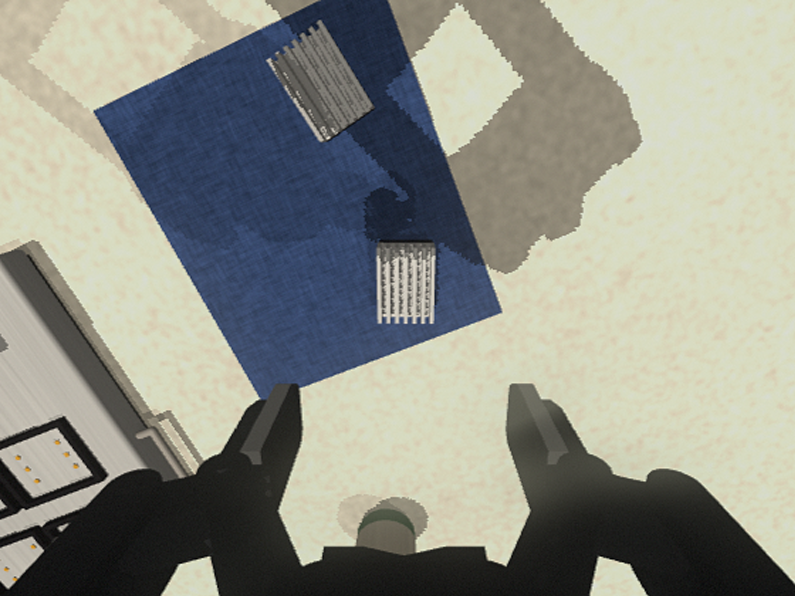

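Well aligned. I'll descend 15.5 cm and grip.

```bash
python3 -m crank '[[[0.6,0.05,4,0.05,0],[0.6,0,4,0,0],[0.6,0,4,0,0],[0.6,0,3,0,0],[0.6,0,0.5,0,0],[0.6,0,0,0,0],[-1,0,0,0,0],[-1,0,0,0,0]]]';python3 -m crank '[[[-1,0,0,0,0],[-1,0,0,0,0]]]'
```

```text
time: 12.38
tool_pos: [0.547, 0.3398, 0.0187]
tool_rot: [0.694, -0.693, 0.138, -0.14]
contact_force: [3.1, 1.9, 1.6]
gripper_width: 0.402
time: 12.62
tool_pos: [0.5471, 0.3398, 0.0184]
tool_rot: [0.694, -0.693, 0.138, -0.14]
contact_force: [0.7, 0.9, 6.4]
gripper_width: 0.407
```

```bash
python3 -m crank '[[[0.2,0,0,0,0],[0.2,0,0.3,0,0],[0.2,0,0.3,0,0],[0.2,0,0,0,0],[-1,0,0,0,0],[-1,0,0,0,0],[-1,0,0,0,0]]]';python3 -m crank '[[[-1,0,-2,0,0],[-1,0,-4,0,0],[-1,0,-5,0,0],[-1,0,-4,0,0],[-1,0,0,0,0]]]'; python3 - <<'E'
from h import *
f=grab_frame("wrist");crop(f,"w9",0,0,560,420,1.42);go(639.4,-26);print(state()["contact_force"],state()["gripper_width"])
E
```

```text
time: 13.5
tool_pos: [0.5458, 0.3392, 0.0104]
tool_rot: [0.693, -0.693, 0.139, -0.139]
contact_force: [-0.4, 0.5, 0.3]
gripper_width: 0.405
time: 14.12
tool_pos: [0.5484, 0.3405, 0.167]
tool_rot: [0.695, -0.691, 0.136, -0.142]
contact_force: [0.2, -0.7, -1.2]
gripper_width: 0.402
tool [546.8 339.7 163.5] yawx -22.72 d tool xz cm [ 22.66  -0.04 -30.16]
[ 0.32203959  0.14946621 -1.2946549 ] 0.3999325561056317
```

View pics/w9.png

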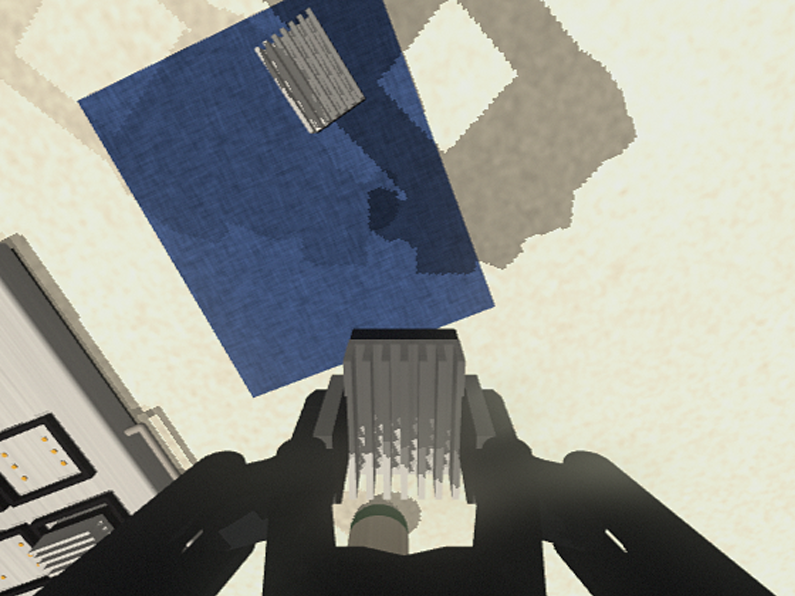

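```bash
python3 -m crank '[[[-1,3.24,0,-4.31,0],[-1,3.24,0,-4.31,0],[-1,3.24,0,-4.31,0],[-1,3.24,0,-4.31,0],[-1,3.24,0,-4.31,0],[-1,3.24,0,-4.31,0],[-1,3.24,0,-4.31,0],[-1,0,0,0,9.7]]]';python3 -m crank '[[[-1,0,0,0,9.7],[-1,0,0,0,9.7],[-1,0,0,0,9.7],[-1,0,0,0,9.7],[-1,0,0,0,9.7],[-1,0,0,0,9.4],[-1,0,0,0,0],[-1,0,0,0,0]]]'; python3 - <<'E'
from h import *
f=grab_frame("wrist");crop(f,"w10",0,0,560,420,1.42);go(639.8,-26);print(state()["contact_force"],state()["gripper_width"])
E
```

```text
time: 15.18
tool_pos: [0.6375, -0.0304, 0.1578]
tool_rot: [-0.678, 0.678, -0.202, 0.199]
contact_force: [0.2, 0.7, -1.1]
gripper_width: 0.405
time: 16.18
tool_pos: [0.6376, -0.0266, 0.159]
tool_rot: [0.499, -0.5, 0.501, -0.5]
contact_force: [0.4, -0.0, -0.5]
gripper_width: 0.408
tool [637.8 -26.7 159.3] yawx -90.22 d tool xz cm [-0.07 -0.    0.2 ]
[-0.09849969  0.3931498  -0.67254175] 0.4038850353478552
```

View pics/w10.png

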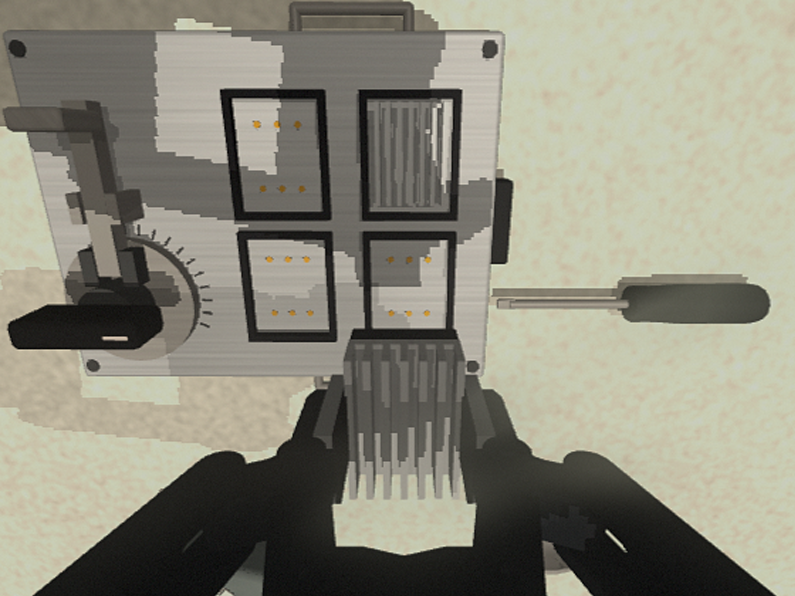

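```bash
python3 - <<'E'
from h import *
f=grab_frame("wrist");p=toolyaw()[0]
for k in (.0075,.0115): print((cast(f,404/1.42,330/1.42,p[2]-k)*1000).round(1))
for u,v in [(363,232),(456,232),(456,341)]: print((cast(f,u/1.42,v/1.42,.036)*1000).round(1))
E
```

```text
[636.9  -4.4 152.2]
[636.9  -6.1 148.2]
[613.6   7.9  36. ]
[666.7   7.7  36. ]
[668.8 -60.2  36. ]
```

```bash
python3 -m crank '[[[-1,-0.35,0,0.28,0.3],[-1,0,3,0,0],[-1,0,3,0,0],[-1,0,3,0,0],[-1,0,1.5,0,0],[-1,0,0,0,0],[-1,0,0,0,0]]]'; python3 - <<'E'
from h import *
f=grab_frame("wrist");crop(f,"w11",0,0,560,420,1.42);go(639.8,-26);print(state()["contact_force"])
E
```

```text
time: 17.15
tool_pos: [0.6423, -0.0234, 0.0569]
tool_rot: [-0.498, 0.497, -0.502, 0.503]
contact_force: [-0.2, 0.4, -1.2]
gripper_width: 0.406
tool [642.5 -23.5  57.2] yawx -90.62 d tool xz cm [ 0.26 -0.   -0.27]
[ 0.3713645   0.01187454 -0.33135206]
```

View pics/w11.png

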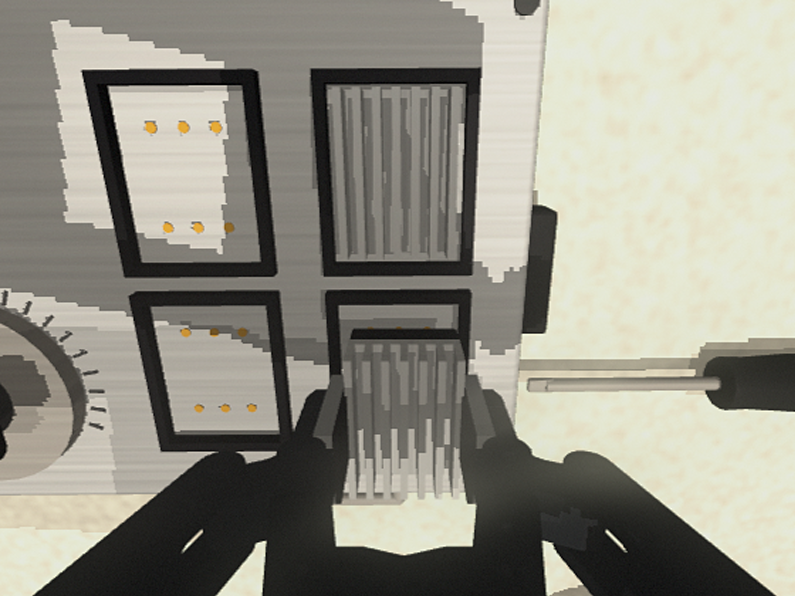

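```bash
python3 - <<'E'
from h import *
f=grab_frame("wrist");p=toolyaw()[0]
for u in (351,459): print("foot",(cast(f,u/1.42,330/1.42,p[2]-.0085)*1000).round(1))
for u,v in [(327,291),(470,291)]: print((cast(f,u/1.42,v/1.42,.036)*1000).round(1))
E
```

```text
foot [623.4  -1.5  48.7]
foot [661.   -1.9  48.7]
[613.7   8.8  36. ]
[666.2   8.2  36. ]
```

```bash
python3 -m crank '[[[-1,-0.1,0,-0.2,0],[-1,0,0.7,0,0],[-1,0,0.6,0,0],[-1,0,0.3,0,0],[-1,0,0,0,0]]]';python3 -m crank '[[[-1,0,0.15,0,0],[-1,0,0.15,0,0],[-1,0,0,0,0]]]'
```

```text
time: 17.88
tool_pos: [0.6387, -0.0222, 0.0386]
tool_rot: [0.497, -0.498, 0.503, -0.502]
contact_force: [-0.9, 0.1, -1.5]
gripper_width: 0.406
time: 18.25
tool_pos: [0.6395, -0.0223, 0.0374]
tool_rot: [-0.497, 0.497, -0.503, 0.503]
contact_force: [-2.8, 0.2, 5.0]
gripper_width: 0.407
```

Contact at z≈37 mm (5 N), so it's on the floor. I'll release with a partial opening, then lift.

```bash
python3 -m crank '[[[0.2,0,0,0,0],[0.2,0,0,0,0],[0.2,0,-1,0,0],[0.2,0,-4,0,0],[0.2,0,-5,0,0],[0.6,0,-3,0,0],[0.6,0,0,0,0]]]'; python3 - <<'E'
from h import *
f=grab_frame("wrist");crop(f,"w12",0,0,560,420,1.42)
f=grab_frame("side");print(*modules(f),sep="\n");f=grab_frame("scene");print(*modules(f),sep="\n")
go(420,340)
E
```

```text
time: 19.12
tool_pos: [0.6415, -0.0226, 0.1711]
tool_rot: [-0.499, 0.496, -0.5, 0.505]
contact_force: [-0.4, -0.5, -0.5]
gripper_width: 0.798
(array([419.6, 341.6]), 52.0, 45.3, 9.7)

tool [638.3 -22.1 164.9] yawx -90.63 d tool xz cm [-35.97   0.06 -22.23]
```

View pics/w12.png

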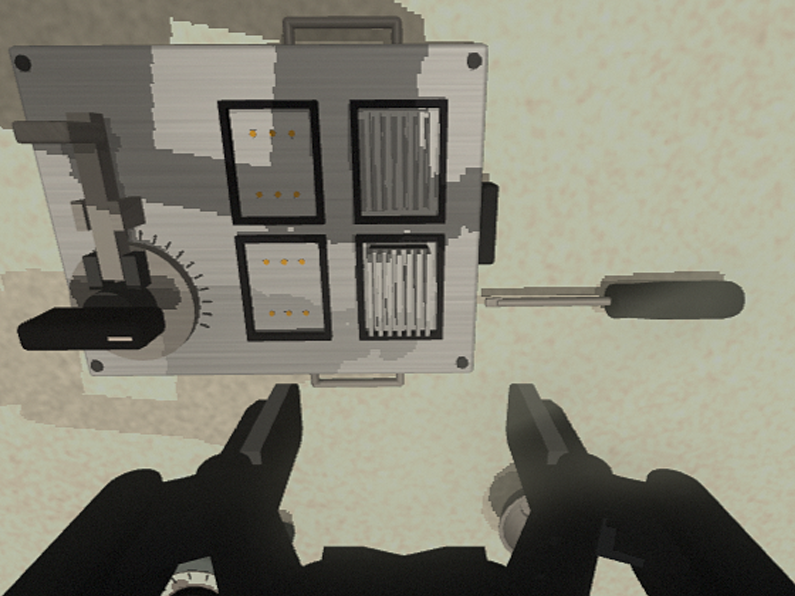

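```bash
python3 -m crank '[[[0.6,-5.14,0,-3.18,0],[0.6,-5.14,0,-3.18,0],[0.6,-5.14,0,-3.18,0],[0.6,-5.14,0,-3.18,0],[0.6,-5.14,0,-3.18,0],[0.6,-5.14,0,-3.18,0],[0.6,-5.14,0,-3.18,0],[0.6,0,0,0,-10]]]';python3 -m crank '[[[0.6,0,0,0,-10],[0.6,0,0,0,-10],[0.6,0,0,0,-10],[0.6,0,0,0,-10],[0.6,0,0,0,-10],[0.6,0,0,0,-10],[0.6,0,0,0,-10],[0.6,0,0,0,-10]]]';python3 -m crank '[[[0.6,0,0,0,-10],[0.6,0,0,0,0],[0.6,0,0,0,0]]]'; python3 - <<'E'
from h import *
f=grab_frame("wrist");crop(f,"w13",0,0,560,420,1.42);print(*modules(f),sep="\n");
go(420,340)
E
```

```text
time: 20.27
tool_pos: [0.417, 0.3423, 0.1639]
tool_rot: [-0.54, 0.543, -0.455, 0.454]
contact_force: [0.5, -1.1, 0.4]
gripper_width: 0.801
time: 21.28
tool_pos: [0.4194, 0.3393, 0.1639]
tool_rot: [-0.706, 0.708, -0.003, 0.001]
contact_force: [-0.5, 0.6, -0.5]
gripper_width: 0.799
time: 21.65
tool_pos: [0.4199, 0.3396, 0.1651]
tool_rot: [-0.704, 0.705, 0.056, -0.058]
contact_force: [-0.0, 1.3, -0.0]
gripper_width: 0.802
(array([534.3, 260.6]), 70.7, 15.2, -13.1)
(array([418.5, 339.9]), 52.3, 37.3, 9.2)
tool [420.1 339.7 165.4] yawx 9.26 d tool xz cm [-0.01 -0.    0.03]
```

View pics/w13.png

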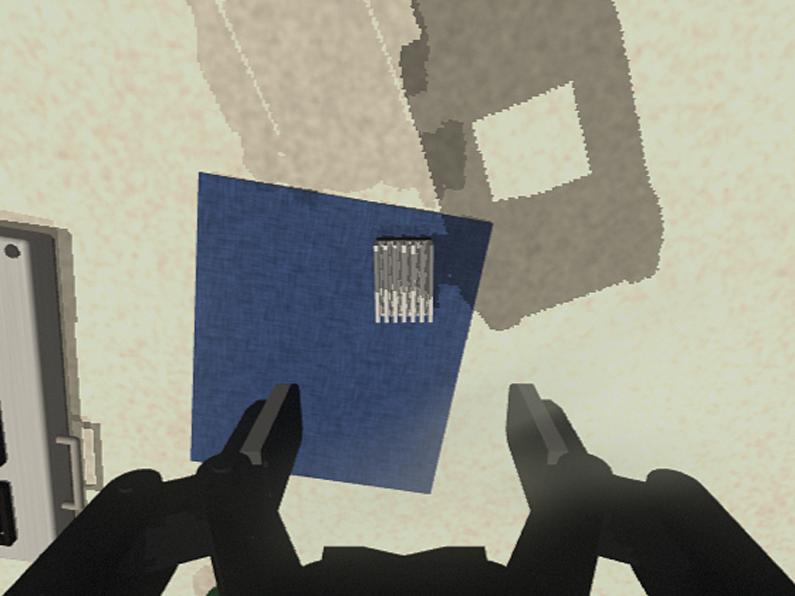

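Last module is aligned. Descending and gripping.

```bash
python3 -m crank '[[[0.6,-0.1,4,0,0],[0.6,0,4,0,0],[0.6,0,3.5,0,0],[0.6,0,2.5,0,0],[0.6,0,1,0,0],[0.6,0,0.5,0,0],[0.6,0,0,0,0],[0.6,0,0,0,0]]]';python3 -m crank '[[[-1,0,0,0,0],[-1,0,0,0,0],[-1,0,0,0,0],[-1,0,0,0,0]]]'
```

```text
time: 22.7
tool_pos: [0.4203, 0.3403, 0.0125]
tool_rot: [0.705, -0.704, -0.058, 0.057]
contact_force: [-0.6, 0.4, -0.6]
gripper_width: 0.803
time: 23.2
tool_pos: [0.4202, 0.3402, 0.0121]
tool_rot: [0.705, -0.705, -0.058, 0.057]
contact_force: [-0.8, 0.1, 4.9]
gripper_width: 0.404
```

```bash
python3 -m crank '[[[-1,0,-2,0,0],[-1,0,-4,0,0],[-1,0,-5,0,0],[-1,0,-4,0,0],[-1,0,0,0,0],[-1,0,0,0,10],[-1,0,0,0,0]]]';python3 - <<'E'
from h import *
f=grab_frame("wrist");crop(f,"w14",0,0,560,420,1.42);go(567.5,47.5);print(state()["gripper_width"])
E
```

```text
time: 24.08
tool_pos: [0.4183, 0.3391, 0.1589]
tool_rot: [-0.706, 0.708, -0.004, 0.002]
contact_force: [-0.0, 0.3, -1.0]
gripper_width: 0.405
tool [418.4 339.2 159.1] yawx -0.46 d tool xz cm [ 1.514e+01  1.000e-02 -2.904e+01]
0.40736255833691526
```

View pics/w14.png

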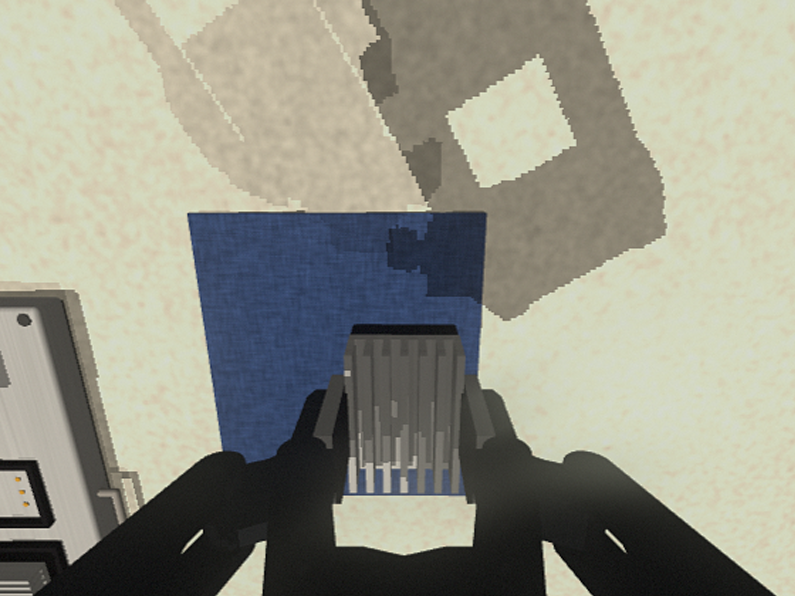

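```bash
python3 -m crank '[[[-1,2.53,0,-4.84,0],[-1,2.53,0,-4.84,0],[-1,2.53,0,-4.84,0],[-1,2.53,0,-4.84,0],[-1,2.53,0,-4.84,0],[-1,2.53,0,-4.84,0],[-1,0,0,0,10],[-1,0,0,0,10]]]';python3 -m crank '[[[-1,0,0,0,10],[-1,0,0,0,10],[-1,0,0,0,10],[-1,0,0,0,10],[-1,0,0,0,10],[-1,0,0,0,10],[-1,0,0,0,10],[-1,0,0,0,0]]]';python3 - <<'E'
from h import *
f=grab_frame("wrist");crop(f,"w15",0,0,560,420,1.42);go(567.5,49.5);print(state()["gripper_width"])
E
```

```text
time: 25.12
tool_pos: [0.5677, 0.0468, 0.1597]
tool_rot: [-0.695, 0.695, -0.129, 0.127]
contact_force: [-0.2, 0.7, -1.3]
gripper_width: 0.402
time: 26.12
tool_pos: [0.5675, 0.0478, 0.16]
tool_rot: [0.498, -0.499, 0.502, -0.501]
contact_force: [0.8, 0.5, -1.3]
gripper_width: 0.404
tool [567.6  47.8 160.2] yawx -90.37 d tool xz cm [-0.17  0.   -0.01]
0.4092113224635538
```

View pics/w15.png

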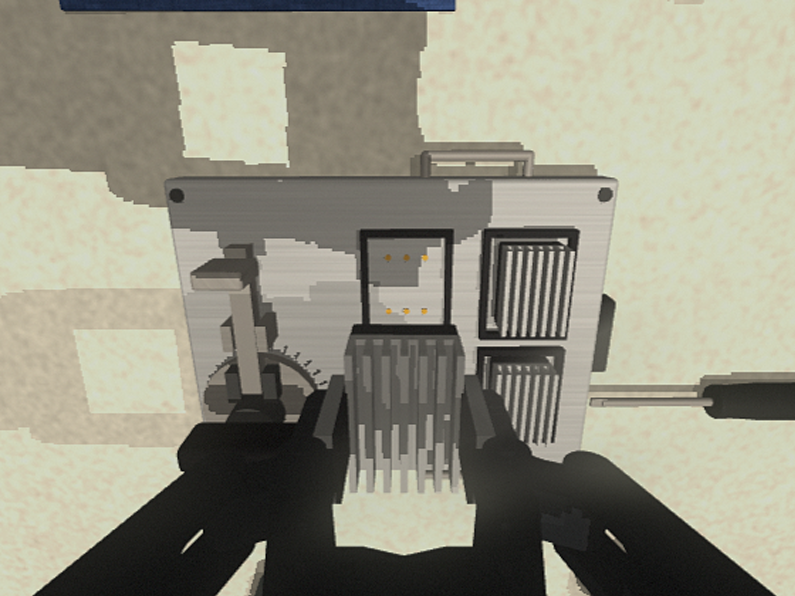

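```bash
python3 - <<'E'
from h import *
f=grab_frame("wrist");p=toolyaw()[0]
for u in (351,459): print("foot",(cast(f,u/1.42,325/1.42,p[2]-.009)*1000).round(1))
for u,v in [(361,230),(453,230)]: print((cast(f,u/1.42,v/1.42,.036)*1000).round(1))
E
```

```text
foot [548.4  71.4 151.5]
foot [585.9  71.1 151.5]
[542.3  83.4  36. ]
[594.9  83.   36. ]
```

```bash
python3 -m crank '[[[-1,-0.3,0,0.1,0],[-1,0,3,0,0],[-1,0,3,0,0],[-1,0,2.5,0,0],[-1,0,1.5,0,0],[-1,0,0,0,0],[-1,0,0,0,0]]]'; python3 - <<'E'
from h import *
f=grab_frame("wrist");crop(f,"w16",0,0,560,420,1.42);go(567.5,49.5);print(state()["contact_force"])
E
```

```text
time: 27.1
tool_pos: [0.5701, 0.0508, 0.0625]
tool_rot: [-0.498, 0.497, -0.502, 0.503]
contact_force: [0.7, 0.8, -1.2]
gripper_width: 0.408
tool [570.3  50.8  62.8] yawx -90.61 d tool xz cm [ 0.13 -0.   -0.28]
[-0.09645249  0.54422865 -0.72255417]
```

View pics/w16.png

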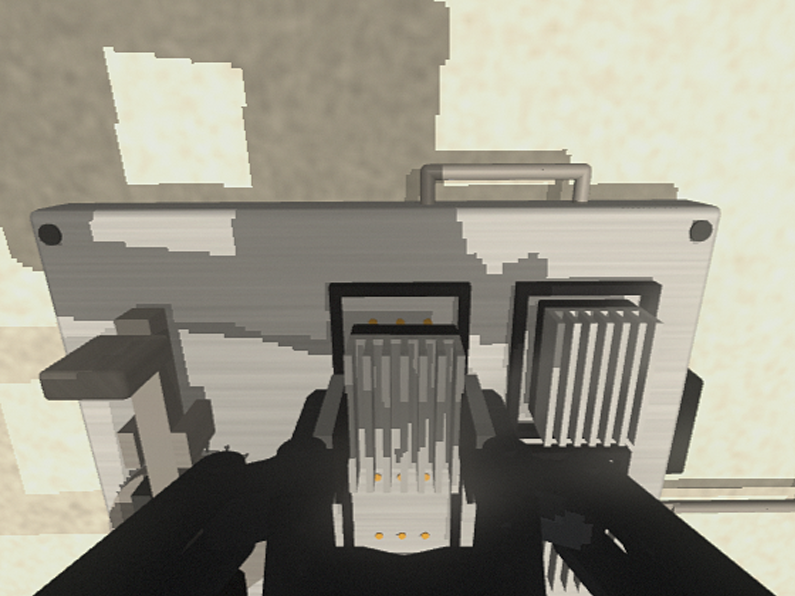

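```bash
python3 - <<'E'
from h import *
f=grab_frame("wrist");p=toolyaw()[0]
for u in (351,459): print("foot",(cast(f,u/1.42,325/1.42,p[2]-.009)*1000).round(1))
for u,v in [(330,284),(471,284)]: print((cast(f,u/1.42,v/1.42,.036)*1000).round(1))
E
```

```text
foot [551.2  74.4  53.9]
foot [588.8  73.9  53.9]
[541.9  83.9  36. ]
[595.1  83.3  36. ]
```

```bash
python3 -m crank '[[[-1,0,0,-0.2,0],[-1,0,1,0,0],[-1,0,0.7,0,0],[-1,0,0.4,0,0],[-1,0,0.2,0,0],[-1,0,0,0,0]]]';python3 -m crank '[[[-1,0,0.15,0,0],[-1,0,0,0,0]]]'
```

```text
time: 27.95
tool_pos: [0.5669, 0.0508, 0.0391]
tool_rot: [0.497, -0.498, 0.503, -0.502]
contact_force: [-4.6, 1.1, 5.9]
gripper_width: 0.405
time: 28.2
tool_pos: [0.567, 0.0508, 0.0391]
tool_rot: [0.497, -0.498, 0.503, -0.502]
contact_force: [-9.6, -0.5, 14.8]
gripper_width: 0.404
```

```bash
python3 -m crank '[[[0.2,0,0,0,0],[0.2,0,0,0,0],[0.2,0,-1,0,0],[0.2,0,-4,0,0],[0.2,0,-5,0,0],[0.6,0,-5,0,0],[0.6,0,0,0,0],[0.6,0,0,0,0]]]'; python3 - <<'E'
from h import *
f=grab_frame("wrist");crop(f,"w17",0,0,560,420,1.42)
f=grab_frame("scene");print((cast(f,181.7,258,.06)*1000).round(1));crop(f,"c17",140,200,260,300,5)
k=cast(f,181.7,258,.06)*1000
go(k[0],k[1])
E
```

```text
time: 29.2
tool_pos: [0.567, 0.0508, 0.1868]
tool_rot: [-0.497, 0.497, -0.503, 0.503]
contact_force: [-0.8, -0.7, -0.8]
gripper_width: 0.799
[ 492.3 -281.9   60. ]
tool [566.   50.8 184.8] yawx -90.63 d tool xz cm [ 3.335e+01  2.000e-02 -7.010e+00]
```

View pics/w17.png

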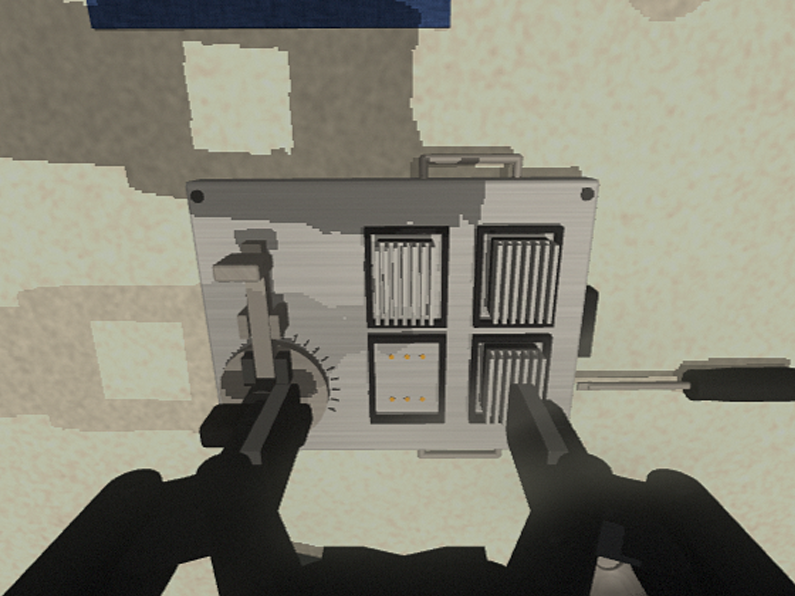

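View pics/c17.png

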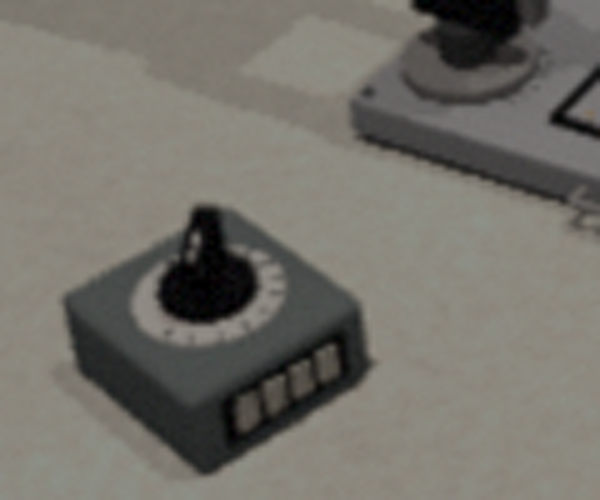

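All three modules are in bays 1, 2 and 3. Next, the counter knob.

```bash
python3 -m crank '[[[0.6,6,-0.5,-1.2,0],[0.6,6,-0.5,-1.2,0],[0.6,6,-0.5,-1.2,0],[0.6,6,-0.5,-1.2,0],[0.6,6,-0.5,-1.2,0],[0.6,6,-0.5,-1.2,0],[0.6,0,0,0,0],[0.6,0,0,0,0]]]'; python3 - <<'E'
from h import *
f=grab_frame("wrist");crop(f,"w18",0,0,560,420,1.42);print(toolyaw())
f=grab_frame("side");print((cast(f,340,155,.06)*1000).round(1))
E
```

```text
time: 30.3
tool_pos: [0.4906, -0.3078, 0.215]
tool_rot: [0.497, -0.497, 0.504, -0.502]
contact_force: [0.7, 0.5, -0.0]
gripper_width: 0.803
(array([ 0.4909765 , -0.30715132,  0.21530265]), array([[-0.01011675, -0.00186739,  0.99994708],
       [-0.99994686,  0.00200304, -0.01011301],
       [-0.00198405, -0.99999625, -0.00188756]]), np.float64(-90.57965838333706))
[ 478.3 -257.3   60. ]
```

View pics/w18.png

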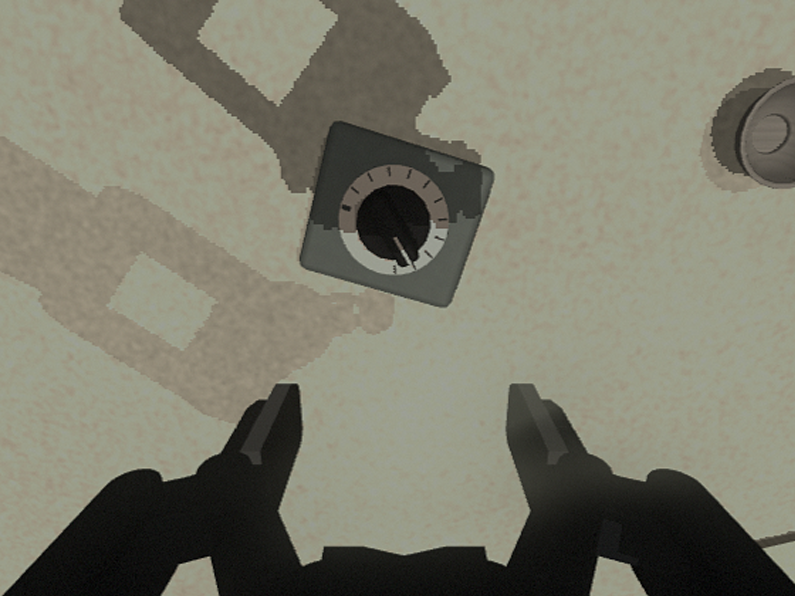

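The counter is at (397,213), its thick zero mark at (347,208), and the knob's white line runs (395,238)→(415,270). Measuring the dial centre and line direction.

```bash
python3 - <<'E'
from h import *
f=grab_frame("wrist");im=f["frame"].astype(int)
# ring: reddish-neutral brighter vs box (greenish grey dark)
u0,v0,u1,v1=205,80,355,220
sub=im[v0:v1,u0:u1];g=sub.sum(2)/3; sat=(sub[...,0]-sub[...,2])
box=cv2.cvtColor(f["frame"],cv2.COLOR_RGB2GRAY)
poly=np.array([[335,122],[493,170],[445,306],[301,265]])/1.42
m=np.zeros(box.shape,np.uint8);cv2.fillPoly(m,[poly.astype(np.int32)],1);m=cv2.erode(m,np.ones((7,7)))
ring=((m>0)&(im[...,0]-im[...,2]>8)&(box>85)).astype(np.uint8)
cv2.imwrite("pics/ring.png",cv2.resize(ring[v0:v1,u0:u1]*255,None,fx=4,fy=4,interpolation=0))
crop(f,"knob1",u0,v0,u1,v1,5)
cs,_=cv2.findContours(ring,cv2.RETR_EXTERNAL,cv2.CHAIN_APPROX_NONE);pts=np.vstack([c[:,0] for c in cs if len(c)>10]);hull=cv2.convexHull(pts)[:,0]
for z in (.050,.060):
    P=np.array([cast(f,u,v,z)[:2] for u,v in hull])*1000
    print(z,cv2.fitEllipse(P.astype(np.float32)))
E
```

```text
0.05 ((482.8690185546875, -273.55706787109375), (71.12196350097656, 71.63106536865234), 125.30757141113281)
0.06 ((483.1340026855469, -271.90069580078125), (68.81610870361328, 69.30870819091797), 125.30712890625)
```

View pics/ring.png

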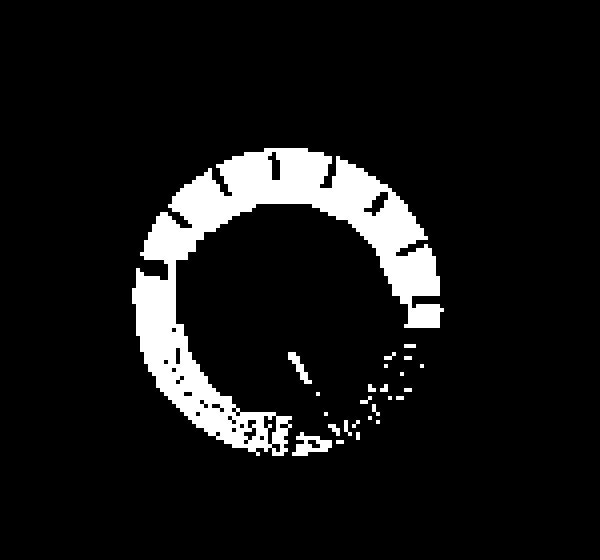

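View pics/knob1.png

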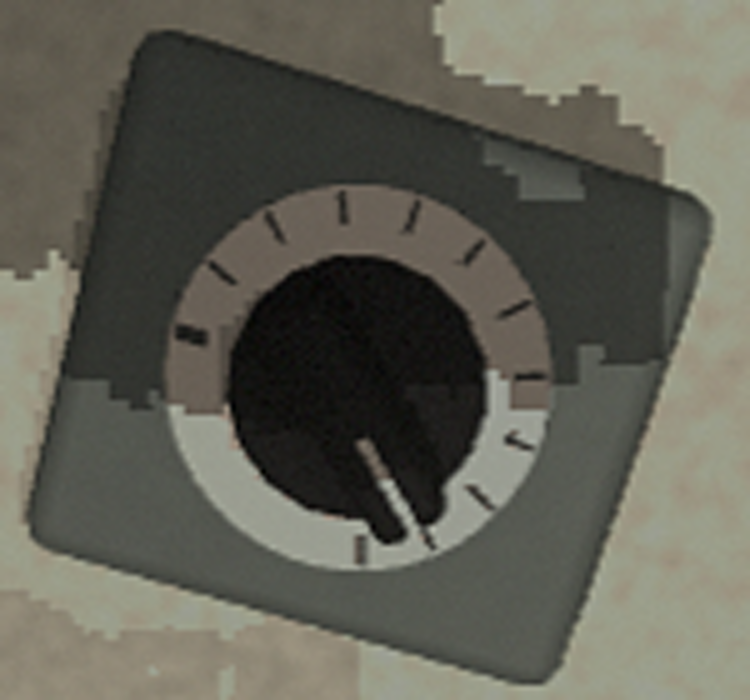

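```bash
python3 - <<'E'
from h import *
f=grab_frame("wrist")
c=np.array([.4829,-.2736])
for z in (.05,.06,.089): print(z,(np.array(proj(f,[*c,z]))-[205,80])*5)
a=np.array([cast(f,205+u/5,80+v/5,.089)[:2] for u,v in [(362,440),(410,510),(378,538),(440,515)]])*1000
print(a.round(1)); d=a[1]-a[0];print(np.degrees(np.arctan2(d[1],d[0])))
e=(a[2]+a[3])/2-c*1000;print("end",np.degrees(np.arctan2(e[1],e[0])),np.linalg.norm(e), "line",[np.degrees(np.arctan2(*(q-c*1000)[::-1])) for q in a[:2]])
t=cast(f,205+192/5,80+335/5,.05)[:2]*1000-c*1000;print("thick",np.degrees(np.arctan2(t[1],t[0])))
go(482.9,-273.6);print(state()["joint_pos"][[0,5]])
E
```

```text
0.05 [355.16085008 381.96622302]
0.06 [353.84683334 391.14585166]
0.089 [349.51894533 421.38017333]
[[ 484.9 -276.7]
 [ 492.8 -288.6]
 [ 487.3 -293.4]
 [ 497.8 -289.6]]
-56.65124846603714
end -61.64519677117955 20.330704875483658 line [np.float64(-57.257103292125656), np.float64(-56.77607875053367)]
thick 163.38508418720684
tool [ 491.5 -306.9  216.2] yawx -90.51 d tool xz cm [-3.32  0.   -0.89]
[-0.68661571 -0.67777388]
```

```bash
python3 -m crank '[[[0.2,-3.32,0,-0.89,0],[0.2,0,0,0,10.5],[0.2,0,0,0,10.5],[0.2,0,0,0,10.5],[0.2,0,0,0,10.5],[0.2,0,0,0,10.5],[0.2,0,0,0,10.5],[0.2,0,0,0,10.5]]]';python3 -m crank '[[[0.2,0,0,0,10.5],[0.2,0,0,0,10.5],[0.2,0,0,0,10.5],[0.2,0,0,0,10.5],[0.2,0,0,0,10.5],[0.2,0,0,0,10.5],[0.2,0,0,0,10],[0.2,0,0,0,0]]]'; python3 - <<'E'
from h import *
f=grab_frame("wrist");crop(f,"w19",0,0,560,420,1.42);go(482.9,-273.6)
E
```

```text
time: 31.5
tool_pos: [0.4831, -0.2739, 0.2168]
tool_rot: [0.096, -0.096, 0.701, -0.701]
contact_force: [-0.5, -0.4, -0.2]
gripper_width: 0.608
time: 32.5
tool_pos: [0.483, -0.2741, 0.2167]
tool_rot: [-0.337, 0.337, 0.622, -0.622]
contact_force: [0.4, 0.3, -0.4]
gripper_width: 0.598
tool [ 482.9 -274.3  216.8] yawx 123.12 d tool xz cm [ 0.06  0.   -0.03]
```

View pics/w19.png

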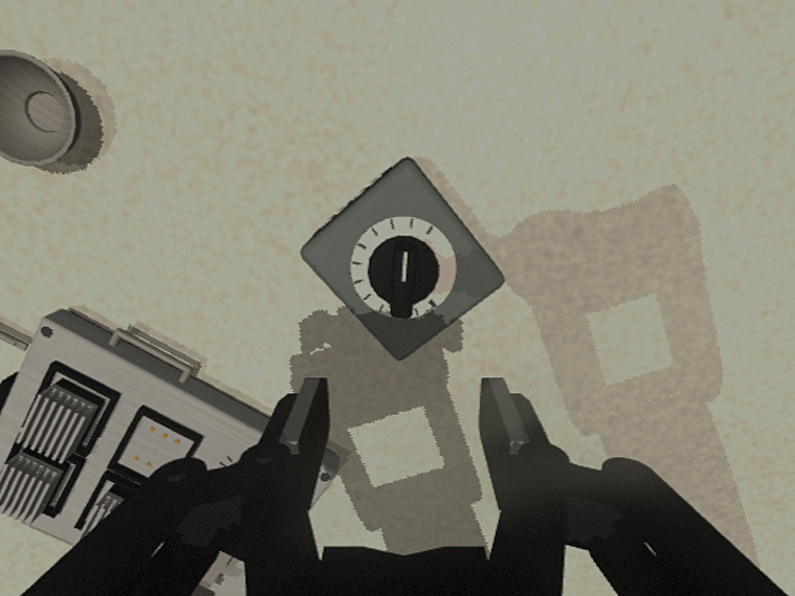

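Bar is lined up with the jaws and centred at (404,270). Descending to TCP 66 mm and gripping.

```bash
python3 -m crank '[[[0.2,0.05,4,0,0],[0.2,0,4,0,0],[0.2,0,3.5,0,0],[0.2,0,2,0,0],[0.2,0,1,0,0],[0.2,0,0.4,0,0],[0.2,0,0,0,0],[0.2,0,0,0,0]]]';python3 - <<'E'
from h import *
go(482.9,-273.6);print(state()["contact_force"])
E
```

```text
time: 33.55
tool_pos: [0.4831, -0.2752, 0.069]
tool_rot: [0.337, -0.339, -0.621, 0.621]
contact_force: [0.5, 0.2, -0.3]
gripper_width: 0.599
tool [ 483.1 -275.2   69. ] yawx 122.88 d tool xz cm [ 0.15 -0.   -0.07]
[ 0.51117288  0.16458694 -0.32165211]
```

```bash
python3 -m crank '[[[0.2,0.15,0,-0.05,0],[-1,0,0,0,0],[-1,0,0,0,0],[-1,0,0,0,0],[-1,0,0,0,0],[-1,0,0,0,0],[-1,0,0,0,-5],[-1,0,0,0,-5]]]';python3 - <<'E'
from h import *
go(482.9,-273.6);print(state()["contact_force"],state()["ft_torque"],state()["gripper_width"]*85)
E
```

```text
time: 34.55
tool_pos: [0.4824, -0.2729, 0.0682]
tool_rot: [-0.282, 0.282, 0.649, -0.648]
contact_force: [1.0, 4.1, 3.5]
gripper_width: 0.151
tool [ 482.4 -272.9   68.2] yawx 133.04 d tool xz cm [-0.08 -0.    0.01]
[1.03584193 4.05677342 3.52384371] [ 0.60822216 -0.22503423 -0.04116824] 12.797190937704901
```

```bash
python3 -m crank '[[[-1,0,0,0,-10],[-1,0,0,0,-10],[-1,0,0,0,-10],[-1,0,0,0,-10],[-1,0,0,0,-10],[-1,0,0,0,-10],[-1,0,0,0,-10],[-1,0,0,0,-10]]]';python3 - <<'E'
from h import *
go(482.9,-273.6);s=state();print(s["contact_force"],s["ft_torque"],s["gripper_width"]*85,s["joint_pos"][5])
E
```

```text
time: 35.55
tool_pos: [0.4821, -0.2752, 0.0682]
tool_rot: [-0.202, 0.202, -0.676, 0.679]
contact_force: [1.2, -4.3, 0.4]
gripper_width: 0.152
tool [ 482.1 -275.2   68.2] yawx -146.8 d tool xz cm [-0.15 -0.   -0.09]
[ 1.19730064 -4.34088397  0.37075068] [-0.6135381  -0.22779435 -0.08105031] 12.887816095575618 0.3414944751943943
```

```bash
python3 -m crank '[[[-1,0,0,0,-10],[-1,0,0,0,-10],[-1,0,0,0,-10],[-1,0,0,0,-10],[-1,0,0,0,-10],[-1,0,0,0,-10],[-1,0,0,0,-10],[-1,0,0,0,-10]]]';python3 - <<'E'
from h import *
go(482.9,-273.6);s=state();print(s["contact_force"],s["ft_torque"],s["gripper_width"]*85,s["joint_pos"][5])
f=grab_frame("wrist");crop(f,"w20",0,0,560,420,1.42)
E
```

```text
time: 36.55
tool_pos: [0.4844, -0.2759, 0.0683]
tool_rot: [-0.59, 0.591, -0.386, 0.393]
contact_force: [10.4, -6.2, -7.2]
gripper_width: 0.152
tool [ 484.4 -275.9   68.3] yawx -66.83 d tool xz cm [-0.27 -0.   -0.05]
[10.42389144 -6.23443899 -7.20823045] [-0.84248725 -1.61239488 -0.00757571] 12.902553674798966 -1.0547519613854899
```

View pics/w20.png

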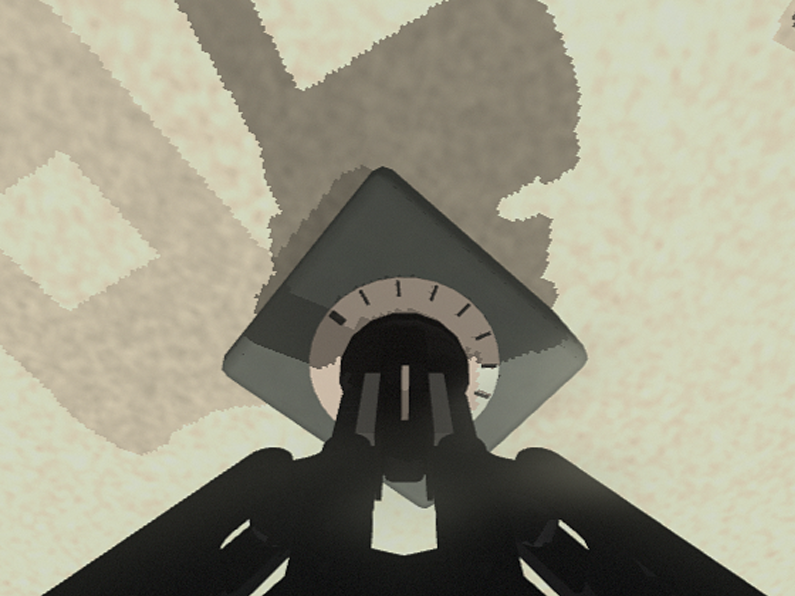

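```bash
python3 -m crank '[[[-1,0,0,0,-10],[-1,0,0,0,-10],[-1,0,0,0,-10],[-1,0,0,0,-10],[-1,0,0,0,-5],[-1,0,0,0,-2],[-1,0,0,0,0]]]';python3 - <<'E'
from h import *
go(482.9,-273.6);s=state();print(s["contact_force"],s["ft_torque"],s["gripper_width"]*85,s["joint_pos"][5])
E
python3 -m crank '[[[-1,0,0,0,-2],[-1,0,0,0,0]]]';python3 - <<'E'
from h import *
go(482.9,-273.6);s=state();print(s["contact_force"],s["ft_torque"],s["gripper_width"]*85,s["joint_pos"][5])
E
python3 -m crank '[[[-1,0,0,0,-2],[-1,0,0,0,0]]]';python3 - <<'E'
from h import *
go(482.9,-273.6);s=state();print(s["contact_force"],s["ft_torque"],s["gripper_width"]*85,s["joint_pos"][5])
E
```

```text
time: 37.48
tool_pos: [0.4853, -0.2749, 0.0683]
tool_rot: [-0.695, 0.697, -0.12, 0.127]
contact_force: [13.3, -2.5, -8.0]
gripper_width: 0.15
tool [ 485.3 -274.9   68.3] yawx -20.14 d tool xz cm [-0.27 -0.    0.03]
[13.26994097 -2.51319719 -7.9820038 ] [-0.36589899 -2.15527196  0.11250788] 12.755873074952463 -1.8697343778502533
time: 37.72
tool_pos: [0.4853, -0.2747, 0.0683]
tool_rot: [-0.697, 0.699, -0.108, 0.115]
contact_force: [14.5, -2.7, -6.8]
gripper_width: 0.147
tool [ 485.3 -274.7   68.3] yawx -18.13 d tool xz cm [-0.27 -0.    0.03]
[14.52595345 -2.6538955  -6.82238581] [-0.29691966 -2.20183146  0.02330494] 12.507032993993962 -1.904655280989409
time: 37.98
tool_pos: [0.4853, -0.2747, 0.0683]
tool_rot: [-0.699, 0.701, -0.096, 0.103]
contact_force: [13.8, -2.5, -7.6]
gripper_width: 0.147
tool [ 485.3 -274.7   68.3] yawx -16.23 d tool xz cm [-0.27 -0.    0.04]
[13.76952354 -2.51261941 -7.55637679] [-0.34949899 -2.11189516 -0.45677258] 12.533627612700514 -1.9381974233603139
```

Torque jumped to −0.46 N m at yaw −16°, so it has hit the zero stop. I'll give it a small extra press, release and look.

```bash
python3 -m crank '[[[-1,0,0,0,-1.5],[-1,0,0,0,0],[0.1,0,0,0,0],[0.1,0,0,0,0],[0.1,0,-2,0,0],[0.1,0,-5,0,0],[0.1,0,-5,0,0],[0.1,0,-3,0,0]]]';python3 - <<'E'
from h import *
f=grab_frame("wrist")
crop(f,"w21",0,0,560,420,1.42);go(473,67.5)
c=np.array([.4829,-.2736])
print((np.array(proj(f,[*c,.089])))*1.42)
E
```

```text
time: 38.98
tool_pos: [0.4829, -0.274, 0.2231]
tool_rot: [-0.7, 0.703, -0.088, 0.092]
contact_force: [-0.1, 0.3, 0.4]
gripper_width: 0.546
tool [ 484.3 -275.1  227.2] yawx -14.62 d tool xz cm [-9.74 -0.27 32.86]
[404.17207039 283.54732772]
```

View pics/w21.png

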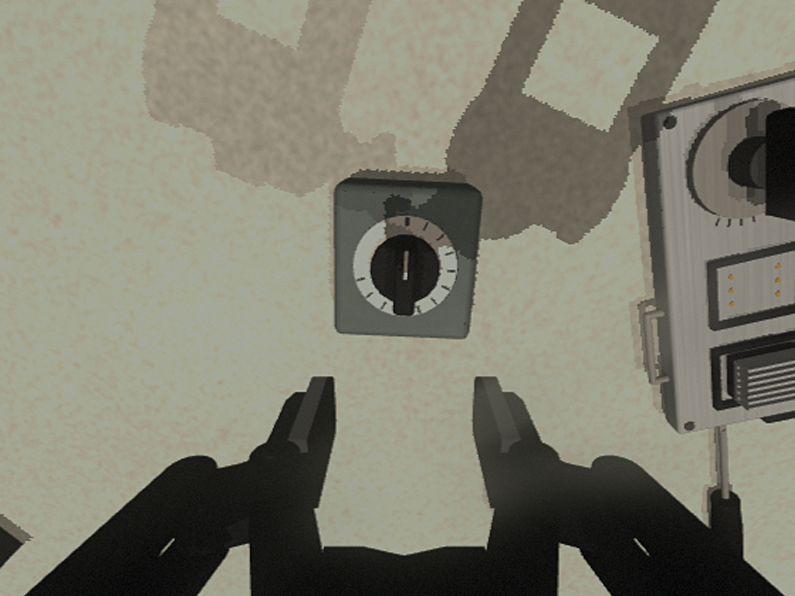

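Knob's white line points at the thick mark: reset. Now I'll check the nest and measure the tab before touching the lock bar.

```bash
python3 -m crank '[[[0.1,1,0,5.2,0],[0.1,1,0,5.2,0],[0.1,1,0,5.2,0],[0.1,1,0,5.2,0],[0.1,1,0,5.2,0],[0.1,1,0,5.2,-7],[0.1,0,0,0,-7],[0.1,0,0,0,0]]]';python3 - <<'E'
from h import *
f=grab_frame("wrist")
crop(f,"w22",0,0,560,420,1.42);go(473,67.5)
E
```

```text
time: 40.02
tool_pos: [0.619, 0.014, 0.2186]
tool_rot: [-0.707, 0.707, -0.004, 0.004]
contact_force: [-0.3, -0.1, 0.2]
gripper_width: 0.55
tool [618.8  13.5 218.5] yawx -0.73 d tool xz cm [-1.465e+01 -1.000e-02  5.210e+00]
```

View pics/w22.png

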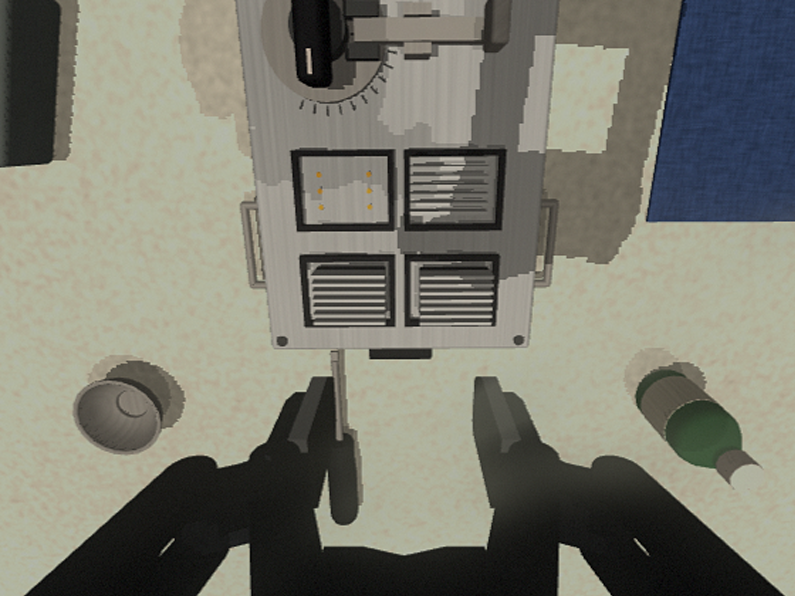

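```bash
python3 - <<'E'
from h import *
f=grab_frame("wrist")
for u,v in [(485,2),(511,2),(485,46),(511,46)]: print((cast(f,u/1.42,v/1.42,.082)*1000).round(1))
E
python3 -m crank '[[[0.1,-4.9,0,1.73,0],[0.1,-4.9,0,1.73,0],[0.1,-4.8,0,1.73,0],[0.1,0,0,0,0],[0.1,0,0,0,0]]]';python3 - <<'E'
from h import *
f=grab_frame("wrist")
crop(f,"w23",0,0,560,420,1.42);go(473,67.5)
E
```

```text
[467.7  58.1  82. ]
[467.9  71.6  82. ]
[488.  59.  82.]
[488.2  72.8  82. ]
time: 40.75
tool_pos: [0.4739, 0.0665, 0.2185]
tool_rot: [-0.707, 0.707, -0.004, 0.005]
contact_force: [0.4, 0.1, 0.7]
gripper_width: 0.551
tool [474.3  66.4 218.5] yawx -0.73 d tool xz cm [-0.13 -0.    0.11]
```

View pics/w23.png

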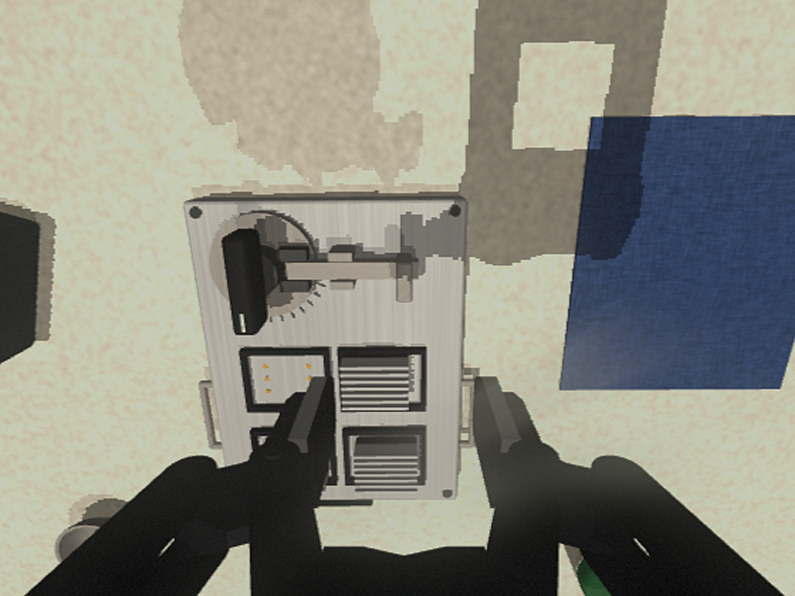

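```bash
python3 - <<'E'
from h import *
f=grab_frame("wrist");crop(f,"w23b",240,160,320,220,8)
for u,v in [(397,262),(411,262),(397,300),(411,300)]: print((cast(f,u/1.42,v/1.42,.082)*1000).round(1))
for u,v in [(224,235),(262,232),(232,333),(268,329)]: print("handle",(cast(f,u/1.42,v/1.42,.091)*1000).round(1))
E
```

```text
[460.8  63.2  82. ]
[460.9  71.8  82. ]
[485.4  62.8  82. ]
[485.5  71.6  82. ]
handle [441.  -36.9  91. ]
handle [439.5 -14.6  91. ]
handle [502.7 -40.4  91. ]
handle [500.3 -17.7  91. ]
```

View pics/w23b.png

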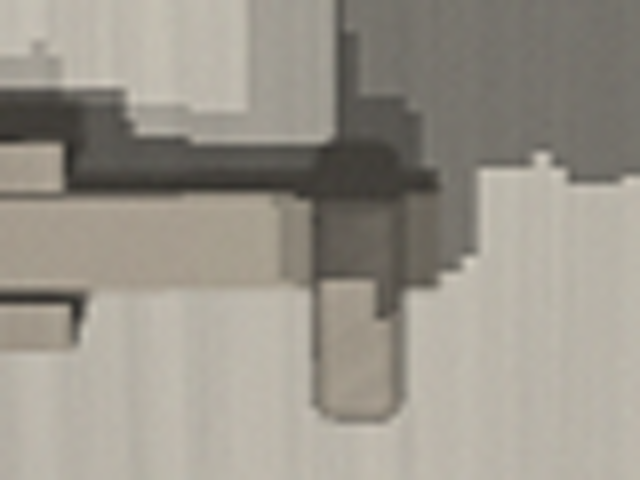

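```bash
python3 -m crank '[[[0.1,-0.1,4,0.1,0],[0.1,0,4,0,0],[0.1,0,3.5,0,0],[0.1,0,2.5,0,0],[0.1,0,1.2,0,0],[0.1,0,0.4,0,0],[0.1,0,0,0,0],[0.1,0,0,0,0]]]';python3 - <<'E'
from h import *
go(473.2,67.5);s=state();print(s["contact_force"])
E
```

```text
time: 41.85
tool_pos: [0.4734, 0.0681, 0.063]
tool_rot: [-0.707, 0.707, -0.003, 0.005]
contact_force: [-0.2, 0.5, 0.7]
gripper_width: 0.545
tool [473.4  68.1  63. ] yawx -0.63 d tool xz cm [-0.02 -0.   -0.06]
[-0.15381478  0.54154511  0.65775341]
```

```bash
python3 -m crank '[[[-1,0,0,-0.05,0],[-1,0,0,0,0],[-1,0,0,0,0],[-1,0,0,0,0],[-1,0,0,0,0]]]';python3 -m crank '[[[-1,0,0,0.7,0],[-1,0,0,0.7,0],[-1,0,0,0.6,0],[-1,0,0,0.4,0],[-1,0,0,0.1,0],[-1,0,0,0,0]]]';python3 - <<'E'
from h import *
go(473.2,67.5);s=state();print(s["contact_force"],s["gripper_width"]*85)
E
```

```text
time: 42.48
tool_pos: [0.4729, 0.0675, 0.0624]
tool_rot: [-0.707, 0.707, -0.004, 0.004]
contact_force: [-1.4, -1.7, 4.7]
gripper_width: 0.1
time: 43.22
tool_pos: [0.473, 0.0914, 0.0623]
tool_rot: [-0.706, 0.708, -0.004, 0.004]
contact_force: [-2.2, -4.6, 6.1]
gripper_width: 0.099
tool [473.   91.4  62.3] yawx -0.59 d tool xz cm [ 0.05  0.01 -2.39]
[-2.2050937  -4.5852124   6.07380806] 8.421422494093893
```

```bash
python3 -m crank '[[[-1,0,0,0.15,0],[-1,0,0,0,0]]]';python3 -m crank '[[[-1,0,0,0.15,0],[-1,0,0,0,0]]]'
```

```text
time: 43.48
tool_pos: [0.473, 0.0915, 0.0623]
tool_rot: [-0.705, 0.709, -0.004, 0.004]
contact_force: [-2.1, -10.2, 6.8]
gripper_width: 0.097
time: 43.72
tool_pos: [0.4729, 0.0916, 0.0622]
tool_rot: [-0.704, 0.71, -0.004, 0.003]
contact_force: [-2.3, -16.7, 5.5]
gripper_width: 0.105
```

Bar is at its outer stop (force rises, no motion). Releasing, lifting and moving over the handle.

```bash
python3 -m crank '[[[-1,0,0,-0.25,0],[0,0,0,0,0],[0,0,0,0,0],[0.1,0,-2,0,0],[0.1,0,-5,0,0],[0.1,0,-4,0,0],[0.1,0,0,-6,0],[0.1,0,0,-6,0]]]';python3 -m crank '[[[0.1,0.5,0,-1,0],[0.1,0,0,0,0],[0.1,0,0,0,0]]]';python3 - <<'E'
from h import *
go(472.8,-32.5)
f=grab_frame("wrist");crop(f,"w24",0,0,560,420,1.42)
print([tuple(np.round(np.array(proj(f,p))*1.42)) for p in [(.4728,-.0325,.091),(.4408,-.0323,.091),(.5048,-.0327,.091)]])
E
```

```text
time: 44.72
tool_pos: [0.4717, -0.0273, 0.1725]
tool_rot: [-0.707, 0.707, -0.002, 0.004]
contact_force: [1.5, 0.0, -0.3]
gripper_width: 0.553
time: 45.1
tool_pos: [0.4762, -0.0357, 0.1714]
tool_rot: [0.707, -0.707, 0.004, -0.003]
contact_force: [-0.5, 0.1, -0.2]
gripper_width: 0.551
tool [476.2 -35.7 171.4] yawx -0.54 d tool xz cm [-0.34  0.    0.32]
[(np.float64(408.0), np.float64(309.0)), (np.float64(408.0), np.float64(247.0)), (np.float64(408.0), np.float64(366.0))]
```

View pics/w24.png

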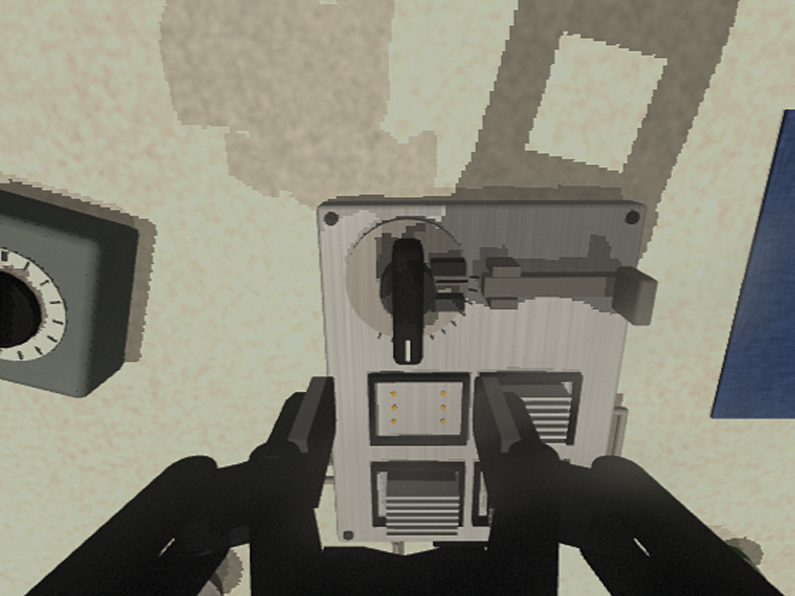

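```bash
python3 -m crank '[[[0.1,-0.34,0,0.32,0],[0.1,0,4,0,0],[0.1,0,3.5,0,0],[0.1,0,2,0,0],[0.1,0,0.8,0,0],[0.1,0,0,0,0],[0.1,0,0,0,0]]]';python3 - <<'E'
from h import *
go(472.8,-32.5);s=state();print(s["contact_force"])
E
```

```text
time: 46.02
tool_pos: [0.4739, -0.0337, 0.0701]
tool_rot: [-0.707, 0.707, -0.003, 0.005]
contact_force: [-0.1, -0.1, -0.4]
gripper_width: 0.553
tool [473.9 -33.7  70.1] yawx -0.61 d tool xz cm [-0.11 -0.    0.12]
[-0.10133309 -0.07857544 -0.41055546]
```

```bash
python3 -m crank '[[[0.1,-0.1,0,0.1,0],[-1,0,0,0,0],[-1,0,0,0,0],[-1,0,0,0,0],[-1,0,0,0,0],[-1,0,0,0,0]]]';python3 - <<'E'
from h import *
go(472.8,-32.5);s=state();print(s["contact_force"],s["ft_torque"],s["gripper_width"]*85)
E
python3 -m crank '[[[-1,0,0,0,4],[-1,0,0,0,8],[-1,0,0,0,8],[-1,0,0,0,8],[-1,0,0,0,8],[-1,0,0,0,0]]]';python3 - <<'E'
from h import *
go(472.8,-32.5);s=state();print(s["contact_force"],s["ft_torque"],s["gripper_width"]*85)
E
```

```text
time: 46.78
tool_pos: [0.4723, -0.0335, 0.0695]
tool_rot: [-0.707, 0.708, -0.004, 0.004]
contact_force: [-3.0, -4.3, 5.1]
gripper_width: 0.177
tool [472.3 -33.5  69.5] yawx -0.62 d tool xz cm [ 0.05 -0.    0.1 ]
[-2.96984028 -4.34493645  5.11951688] [-0.68376994  0.46122701  0.00883822] 15.026315155546937
time: 47.52
tool_pos: [0.4726, -0.0324, 0.0694]
tool_rot: [0.672, -0.671, 0.221, -0.222]
contact_force: [-1.4, -0.4, 5.5]
gripper_width: 0.17
tool [472.6 -32.4  69.4] yawx -36.56 d tool xz cm [0.02 0.   0.  ]
[-1.36649135 -0.40811379  5.45470063] [ 0.0401156   0.16079754 -0.1224453 ] 14.438318827054644
```

```bash
python3 -m crank '[[[-1,0,0,0,8],[-1,0,0,0,8],[-1,0,0,0,8],[-1,0,0,0,8],[-1,0,0,0,8],[-1,0,0,0,4],[-1,0,0,0,0]]]';python3 - <<'E'
from h import *
go(472.8,-32.5);s=state();print(s["contact_force"],s["ft_torque"],s["gripper_width"]*85)
f=grab_frame("wrist");crop(f,"w25",0,0,560,420,1.42)
E
python3 -m crank '[[[-1,0,0,0,4],[-1,0,0,0,4],[-1,0,0,0,0]]]';python3 - <<'E'
from h import *
go(472.8,-32.5);s=state();print(s["contact_force"],s["ft_torque"],s["gripper_width"]*85)
E
```

```text
time: 48.4
tool_pos: [0.4738, -0.0317, 0.0695]
tool_rot: [0.541, -0.538, 0.456, -0.458]
contact_force: [3.5, 2.8, 1.7]
gripper_width: 0.167
tool [473.8 -31.7  69.5] yawx -80.53 d tool xz cm [ 0.06 -0.   -0.11]
[3.46522333 2.81203852 1.71811616] [ 0.43301694 -0.7119132  -0.12111309] 14.171532193644353
time: 48.82
tool_pos: [0.4741, -0.0317, 0.0695]
tool_rot: [0.508, -0.504, 0.493, -0.494]
contact_force: [4.8, 3.0, -0.1]
gripper_width: 0.171
tool [474.1 -31.7  69.5] yawx -88.53 d tool xz cm [ 0.07 -0.   -0.13]
[ 4.77044129  3.01427219 -0.10798154] [ 0.43070059 -0.90894253 -0.1050247 ] 14.54685702046839
```

View pics/w25.png

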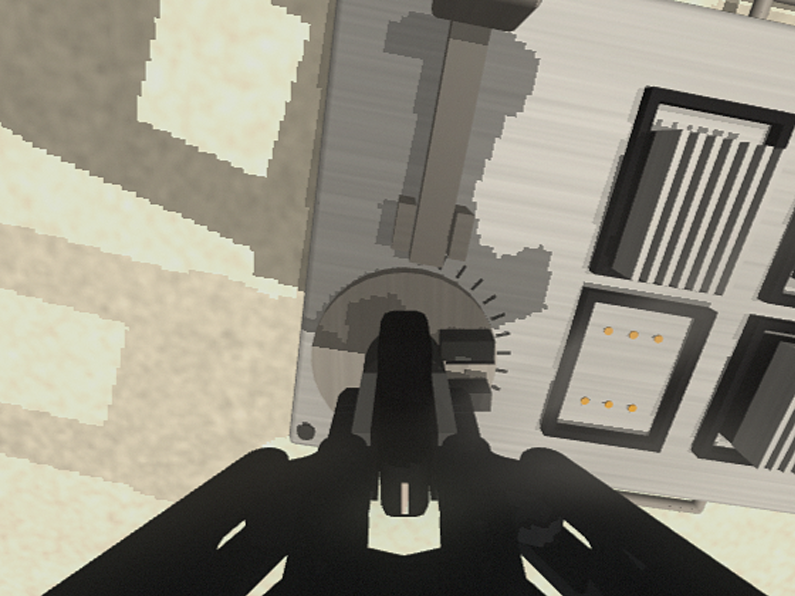

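```bash
for i in 1; do python3 -m crank '[[[-1,0,0,0,4],[-1,0,0,0,4],[-1,0,0,0,0]]]'; done;python3 - <<'E'
from h import *
go(472.8,-32.5);s=state();print(s["contact_force"],s["ft_torque"],s["gripper_width"]*85)
E
python3 -m crank '[[[-1,0,0,0,4],[-1,0,0,0,0]]]';python3 - <<'E'
from h import *
go(472.8,-32.5);s=state();print(s["contact_force"],s["ft_torque"],s["gripper_width"]*85)
E
```

```text
time: 49.2
tool_pos: [0.4744, -0.0318, 0.0695]
tool_rot: [-0.473, 0.469, -0.527, 0.529]
contact_force: [6.0, 2.3, -0.1]
gripper_width: 0.174
tool [474.4 -31.8  69.5] yawx -96.5 d tool xz cm [ 0.09 -0.   -0.15]
[ 6.04881543  2.33547089 -0.05773099] [ 0.38117882 -1.08725111 -0.00548029] 14.807344601386282
time: 49.45
tool_pos: [0.4745, -0.0318, 0.0695]
tool_rot: [-0.455, 0.45, -0.543, 0.545]
contact_force: [7.0, 2.5, -0.6]
gripper_width: 0.168
tool [474.5 -31.8  69.5] yawx -100.5 d tool xz cm [ 0.1  -0.   -0.15]
[ 7.01426984  2.48794477 -0.55373185] [ 0.35586002 -1.13724361  0.02465268] 14.315026732241803
```

```bash
python3 - <<'E'
from h import *
f=grab_frame("wrist");crop(f,"w26",200,160,400,310,4)
E
python3 -m crank '[[[-1,0,0,0,4],[-1,0,0,0,0]]]';python3 - <<'E'
from h import *
go(472.8,-32.5);s=state();print(s["contact_force"],s["ft_torque"],s["gripper_width"]*85)
f=grab_frame("wrist");crop(f,"w27",200,160,400,310,4)
E
```

```text
time: 49.75
tool_pos: [0.4746, -0.0318, 0.0695]
tool_rot: [-0.435, 0.43, -0.558, 0.56]
contact_force: [8.2, 2.4, -1.1]
gripper_width: 0.17
tool [474.6 -31.8  69.5] yawx -104.5 d tool xz cm [ 0.11 -0.   -0.16]
[ 8.24020938  2.3863731  -1.08817692] [ 0.33939339 -1.25712698  0.03299594] 14.412925994099462
```

View pics/w26.png

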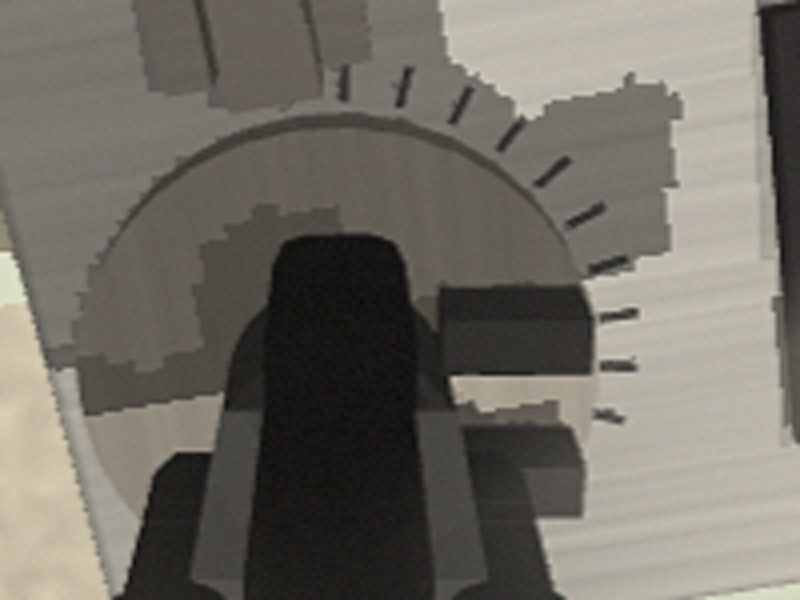

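View pics/w27.png

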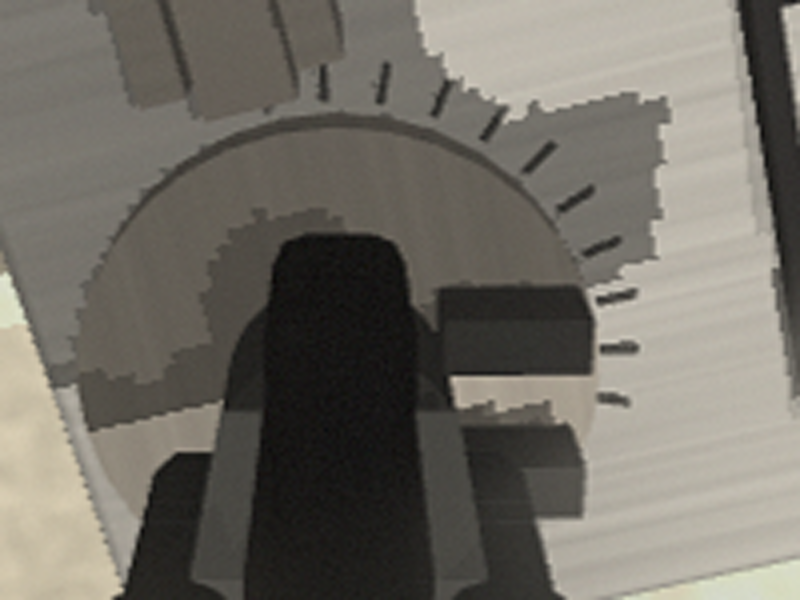

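```bash
python3 -m crank '[[[-1,0,0,0,5],[-1,0,0,0,0],[-1,0,0,0,0]]]';python3 - <<'E'
from h import *
go(472.8,-32.5);s=state();print(s["contact_force"],s["ft_torque"],s["gripper_width"]*85,s["joint_efforts"].round(2))
E
python3 -m crank '[[[0.1,0,0,0,0],[0.1,0,0,0,0],[0.1,0,0,0,0],[0.1,0,-2,0,0],[0.1,0,-5,0,0],[0.1,0,-4,0,0],[0.1,0,0,0,0]]]';python3 - <<'E'
from h import *
f=grab_frame("wrist");crop(f,"w28",0,0,560,420,1.42);go(473.2,92);crop(f,"w28b",200,130,400,280,4)
f=grab_frame("scene");crop(f,"c28",200,165,340,265,5)
E
```

```text
time: 50.18
tool_pos: [0.4748, -0.0319, 0.0695]
tool_rot: [-0.411, 0.405, -0.576, 0.578]
contact_force: [8.3, 2.9, -1.0]
gripper_width: 0.169
tool [474.8 -31.9  69.5] yawx -109.51 d tool xz cm [ 0.13 -0.   -0.16]
[ 8.3170617   2.89742755 -1.02784312] [ 0.30420071 -1.32614378 -0.02977492] 14.341200792705212 [ -1.42 -25.86 -29.61  -1.02   2.    -0.04]
time: 51.05
tool_pos: [0.4743, -0.0333, 0.1831]
tool_rot: [-0.409, 0.406, -0.576, 0.58]
contact_force: [0.7, 0.1, -0.9]
gripper_width: 0.553
tool [472.8 -32.9 180.4] yawx -109.61 d tool xz cm [-1.178e+01 -1.000e-02 -4.160e+00]
```

View pics/w28b.png

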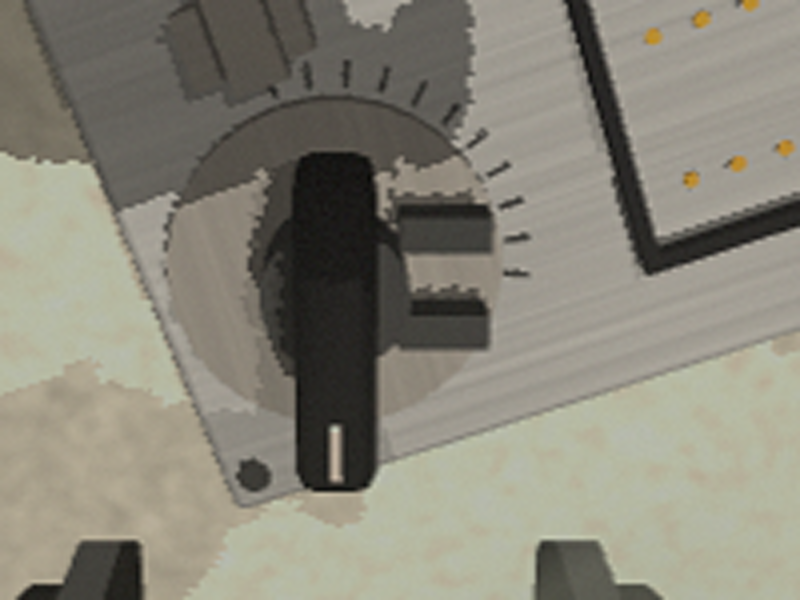

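View pics/w28.png

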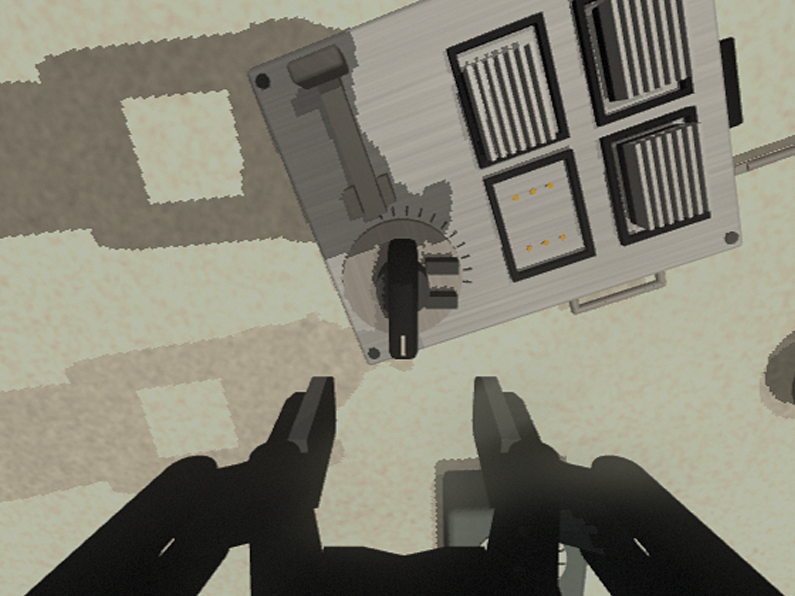

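View pics/c28.png

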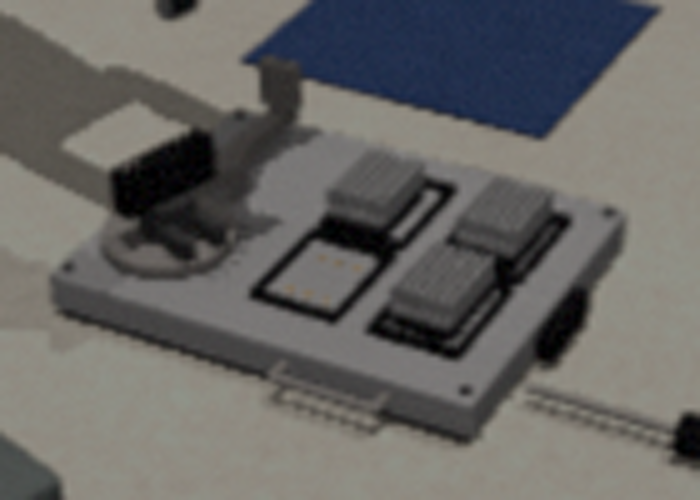

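```bash
python3 -m crank '[[[0.1,-3.93,0,-1.39,0],[0.1,-3.93,0,-1.39,10],[0.1,-4.1,0,-0.7,10],[0.1,0,0,0,10],[0.1,0,0,0,10],[0.1,0,0,0,10],[0.1,0,0,0,10],[0.1,0,0,0,10.6]]]';python3 -m crank '[[[0.1,0,0,0,0]]]';python3 - <<'E'
from h import *
f=grab_frame("wrist");crop(f,"w29",0,0,560,420,1.42);go(473.2,92);
f["frame"]=np.clip(f["frame"].astype(float)*1.6,0,255).astype(np.uint8);crop(f,"w29b",320,140,480,260,5)
E
```

```text
time: 52.15
tool_pos: [0.4849, 0.0897, 0.1761]
tool_rot: [0.005, -0.002, -0.707, 0.707]
contact_force: [1.1, -0.5, 0.3]
gripper_width: 0.55
time: 52.28
tool_pos: [0.4851, 0.0897, 0.1765]
tool_rot: [0.002, 0.001, -0.707, 0.707]
contact_force: [0.1, -0.0, 0.0]
gripper_width: 0.55
tool [485.3  89.7 176.9] yawx 179.96 d tool xz cm [ 1.21  0.   -0.23]
```

View pics/w29.png

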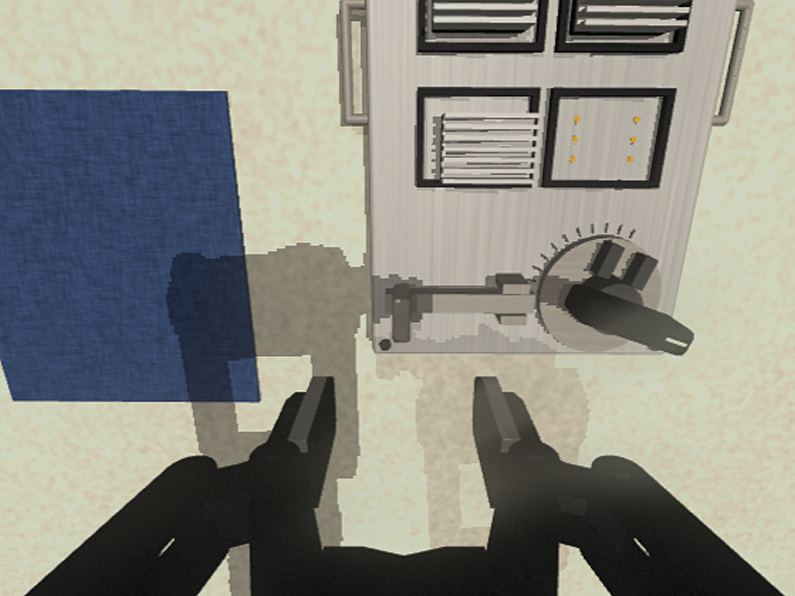

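View pics/w29b.png

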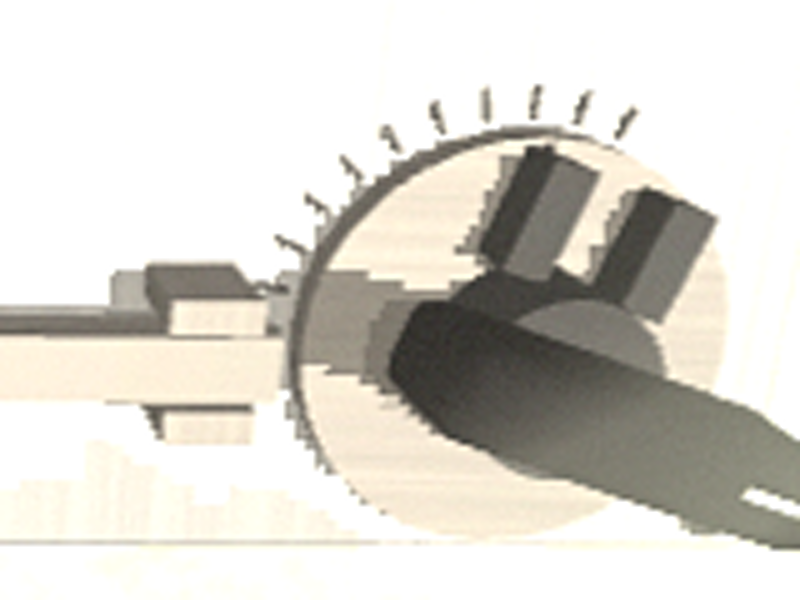

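```bash
python3 - <<'E'
import cv2,numpy as np
a=cv2.imread("pics/w25.png")[250:440,290:530];b=cv2.imread("pics/w24.png")[200:370,320:490];c=cv2.imread("pics/w7.png")[330:460,60:230]
o=[cv2.resize(np.clip(x*1.5,0,255).astype(np.uint8),(400,int(400*x.shape[0]/x.shape[1])),interpolation=cv2.INTER_CUBIC)[:300] for x in (a,b)]
h=max(x.shape[0] for x in o);o=[cv2.copyMakeBorder(x,0,h-x.shape[0],0,0,0) for x in o]
cv2.imwrite("pics/z1.png",np.hstack(o))
E
```

```text
(no output)
```

View pics/z1.png

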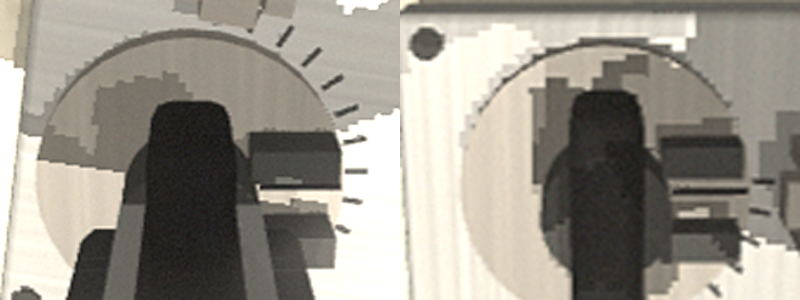

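At the start and at 80° the disc's line was visible in the lug gap. Now it is hidden under the trailing lug, so the clutch did slip by about 0.3 rad. Next, the lock bar.

```bash
python3 - <<'E'
from h import *
f=grab_frame("wrist")
for u,v in [(393,286),(409,286),(393,340),(409,340)]: print((cast(f,u/1.42,v/1.42,.082)*1000).round(1))
E
python3 -m crank '[[[0.1,1.2,0,-0.1,0],[0.1,0,3.5,0,0],[0.1,0,3.5,0,0],[0.1,0,2.5,0,0],[0.1,0,1.3,0,0],[0.1,0,0.5,0,0],[0.1,0,0,0,0],[0.1,0,0,0,0]]]';python3 - <<'E'
from h import *
go(473.2,92.3);s=state();print(s["contact_force"])
f=grab_frame("wrist");crop(f,"w30",0,0,560,420,1.42)
E
```

```text
[494.3  96.   82. ]
[494.3  87.5  82. ]
[463.1  96.3  82. ]
[463.   87.4  82. ]
time: 53.38
tool_pos: [0.4752, 0.0909, 0.067]
tool_rot: [-0.001, 0.002, 0.707, -0.707]
contact_force: [0.2, -0.4, 0.2]
gripper_width: 0.553
tool [475.2  90.9  67. ] yawx 179.79 d tool xz cm [ 0.2  -0.   -0.14]
[ 0.20119689 -0.40629837  0.19275973]
```

View pics/w30.png

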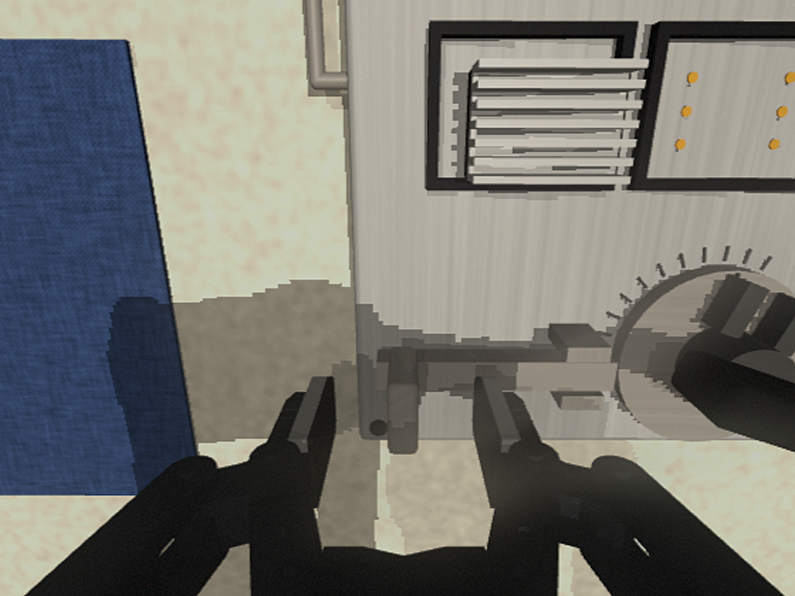

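```bash
python3 -m crank '[[[0.1,0.15,0.3,-0.1,0],[-1,0,0,0,0],[-1,0,0,0,0],[-1,0,0,0,0],[-1,0,0,0,0]]]';python3 -m crank '[[[-1,0,0,0.7,0],[-1,0,0,0.7,0],[-1,0,0,0.6,0],[-1,0,0,0.4,0],[-1,0,0,0.1,0],[-1,0,0,0,0]]]';python3 -m crank '[[[-1,0,0,0.15,0],[-1,0,0,0,0]]]';python3 -m crank '[[[-1,0,0,0.15,0],[-1,0,0,0,0]]]'
```

```text
time: 54.05
tool_pos: [0.4728, 0.0914, 0.0629]
tool_rot: [0.001, -0.001, -0.707, 0.707]
contact_force: [-1.8, -3.7, 1.8]
gripper_width: 0.099
time: 54.8
tool_pos: [0.4727, 0.0665, 0.0629]
tool_rot: [0.001, -0.001, -0.707, 0.707]
contact_force: [-2.8, 0.6, 4.6]
gripper_width: 0.097
time: 55.05
tool_pos: [0.4727, 0.0663, 0.063]
tool_rot: [-0.001, 0.001, 0.708, -0.706]
contact_force: [-3.8, 4.4, 5.3]
gripper_width: 0.101
time: 55.3
tool_pos: [0.4727, 0.0662, 0.063]
tool_rot: [-0.001, 0.002, 0.709, -0.705]
contact_force: [-2.7, 10.3, 5.8]
gripper_width: 0.1
```

Bar travelled 25 mm back to its inner stop. Releasing, then final checks.

```bash
python3 -m crank '[[[-1,0,0,-0.2,0],[0,0,0,0,0],[0,0,0,0,0],[0.1,0,-2,0,0],[0.1,0,-5,0,0],[0.1,0,-5,0,0],[0.1,-4,-3,2,0],[0.1,-3,-3,2,0]]]';python3 -m crank '[[[0.1,0,0,0,0],[0.1,0,0,0,0]]]';python3 - <<'E'
from h import *
f=grab_frame("wrist");crop(f,"w31",0,0,560,420,1.42);print(toolyaw()[0])
f=grab_frame("scene");crop(f,"c31",140,140,380,310,3)
f=grab_frame("side");crop(f,"s31",180,130,380,280,4)
E
```

```text
time: 56.3
tool_pos: [0.5438, 0.0247, 0.2442]
tool_rot: [0.001, -0.002, -0.707, 0.707]
contact_force: [1.1, 0.6, -0.7]
gripper_width: 0.55
time: 56.55
tool_pos: [0.5419, 0.0255, 0.2415]
tool_rot: [-0.002, 0.001, 0.707, -0.707]
contact_force: [0.4, 0.0, -0.5]
gripper_width: 0.552
[0.54141208 0.02578628 0.24100072]
```

View pics/w31.png

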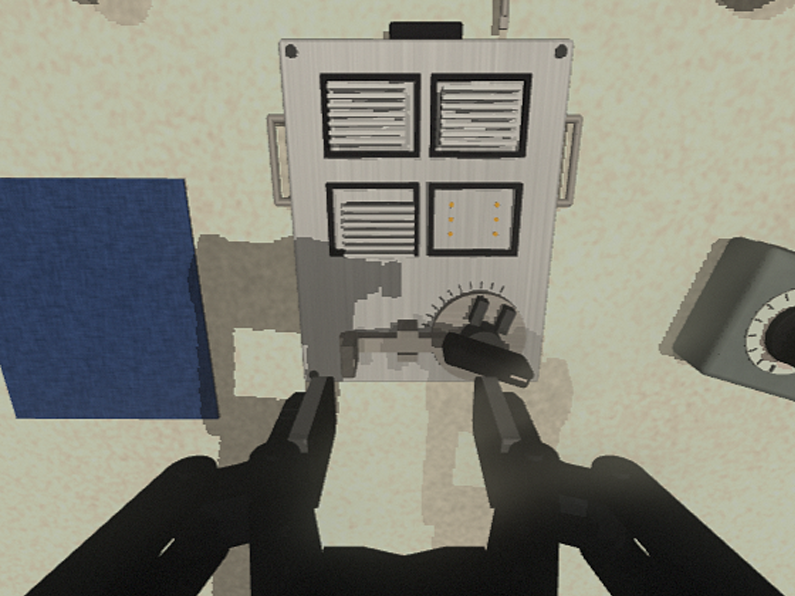

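View pics/c31.png

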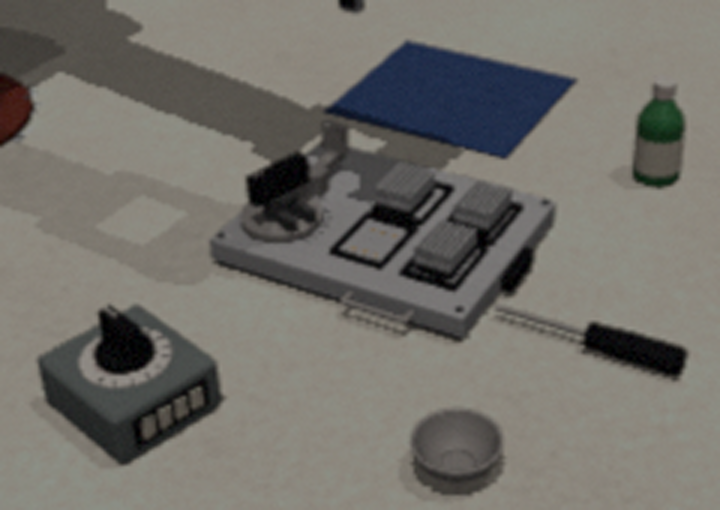

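View pics/s31.png

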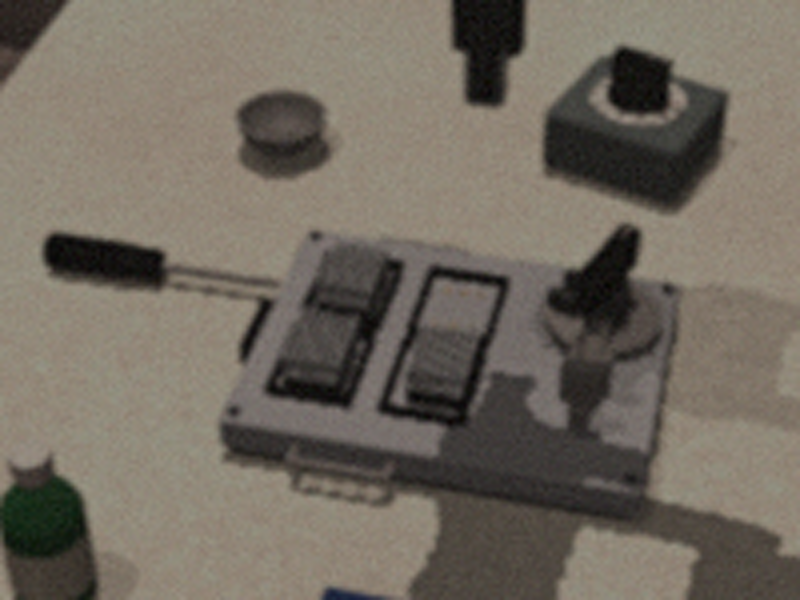

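The bay 1 module looks offset in its rim, so I'm measuring it.

```bash
python3 - <<'E'
from h import *
f=grab_frame("wrist");f["frame"]=np.clip(f["frame"].astype(float)*1.2,0,255).astype(np.uint8);crop(f,"w32",215,40,385,190,4.7)
def P(x,y,z):
    c,s=np.cos(-.007),np.sin(-.007);w=np.array([.5581+c*x-s*y,.0119+s*x+c*y,z]);u,v=proj(f,w);return round((u-215)*4.7),round((v-40)*4.7)
for x,y in [(9,37.5),(81,37.5),(81,-37.5)]:
    print([P((x+a*18)/1e3,(y+b*25)/1e3,.056) for a in(-1,1) for b in(-1,1)],[P((x+a*23)/1e3,(y+b*30)/1e3,.036) for a in(-1,1) for b in(-1,1)])
E
```

```text
[(336, 638), (104, 637), (337, 468), (96, 467)] [(357, 640), (95, 639), (360, 434), (85, 433)]
[(338, 285), (88, 284), (339, 88), (79, 87)] [(361, 309), (79, 308), (363, 72), (68, 71)]
[(713, 287), (463, 286), (729, 89), (469, 88)] [(713, 310), (431, 309), (732, 73), (437, 72)]
```

View pics/w32.png

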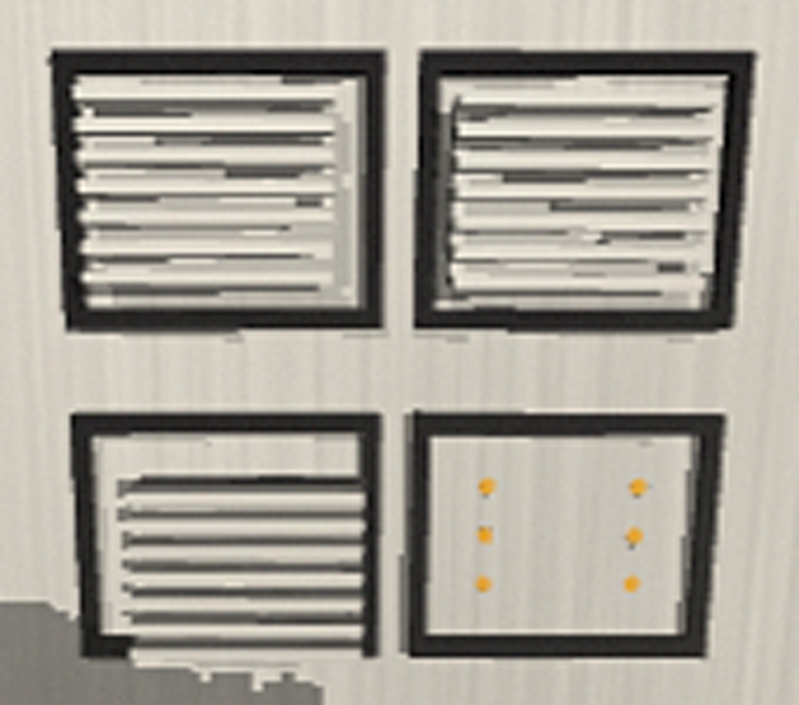

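```bash
python3 -m crank '[[[0.4,0,0,0,-10],[0.4,0,0,0,-10],[0.4,0,0,0,-10],[0.4,0,0,0,-10],[0.4,0,0,0,-10],[0.4,0,0,0,-10],[0.4,0,0,0,-10],[0.4,0,0,0,-10]]]';python3 -m crank '[[[0.4,0,0,0,-9.5],[0.4,0,3,2.5,0],[0.4,0,3,0,0],[0.4,0,0,0,0]]]';python3 - <<'E'
from h import *
f=grab_frame("wrist");crop(f,"w33",0,0,560,420,1.42);go(567.6,44);
f["frame"]=np.clip(f["frame"].astype(float)*1.2,0,255).astype(np.uint8);crop(f,"w33b",240,130,360,235,6)
E
```

```text
time: 57.75
tool_pos: [0.5419, 0.0259, 0.242]
tool_rot: [0.455, -0.455, 0.541, -0.541]
contact_force: [-0.5, 1.0, 0.0]
gripper_width: 0.7
time: 58.25
tool_pos: [0.565, 0.0257, 0.179]
tool_rot: [0.495, -0.499, 0.505, -0.501]
contact_force: [-0.2, 0.0, -0.5]
gripper_width: 0.701
tool [566.3  25.6 181.3] yawx -90.7 d tool xz cm [-1.84  0.    0.11]
```

View pics/w33.png

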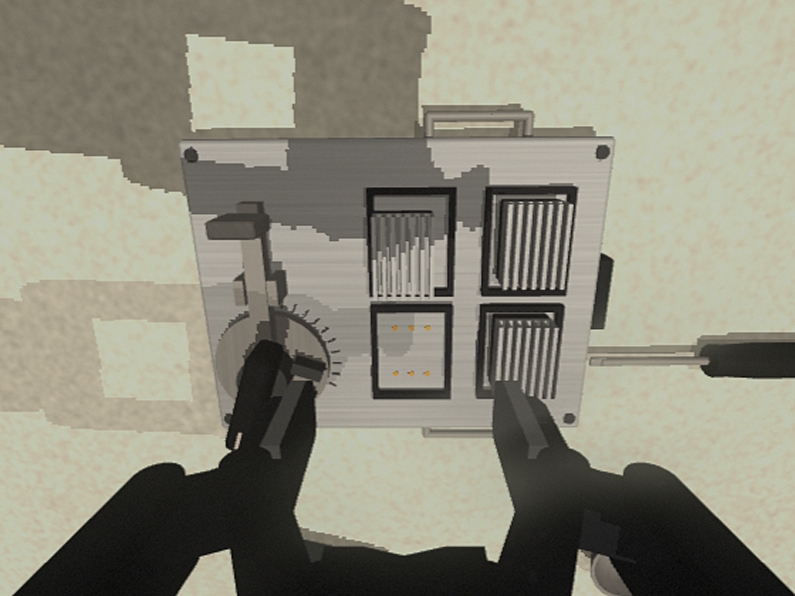

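View pics/w33b.png

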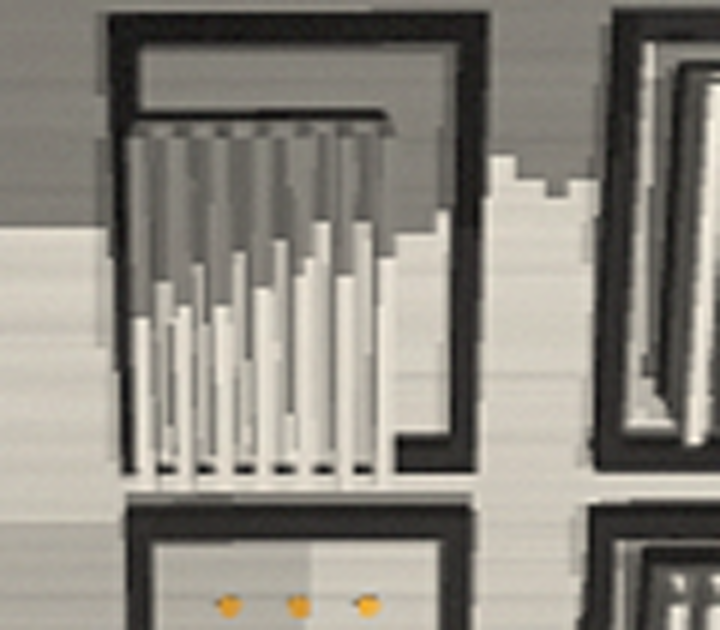

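```bash
python3 - <<'E'
from h import *
f=grab_frame("wrist");f["frame"]=np.clip(f["frame"].astype(float)*1.2,0,255).astype(np.uint8)
q=lambda u,v,z:(cast(f,240+u/6,130+v/6,z)*1000).round(1)
print("rim outer +y",q(110,15,.036),q(488,15,.036),"inner +y",q(140,42,.036),q(455,42,.036),"rim outer -y",q(130,472,.036),q(475,472,.036))
print("foot bottom front",q(130,110,.03),q(385,110,.03),"top front",q(130,135,.056),q(390,135,.056),"top rear",q(140,487,.056),q(393,487,.056))
E
```

```text
rim outer +y [543.5  82.7  36. ] [597.1  82.   36. ] inner +y [547.6  78.9  36. ] [592.5  78.3  36. ] rim outer -y [543.9  14.2  36. ] [596.8  13.6  36. ]
foot bottom front [545.4  68.4  30. ] [582.9  67.9  30. ] top front [547.2  68.8  56. ] [582.2  68.3  56. ] top rear [546.9  18.6  56. ] [583.   18.2  56. ]
```

The bay 1 module is flat (y 18.4–68.6, 50 mm long, front face upright) but has been pushed into the bay's −x/−y corner since I set it. I'll pick it up and recentre it.

```bash
python3 -m crank '[[[0.2,-1.8,0,-0.15,0],[0.2,0,3.5,0,0],[0.2,0,3.5,0,0],[0.2,0,3,0,0],[0.2,0,2,0,0],[0.2,0,0,0,0],[0.2,0,0,0,0]]]';python3 - <<'E'
from h import *
go(564.9,43.4);print(state()["contact_force"])
E
```

```text
time: 59.22
tool_pos: [0.5676, 0.0434, 0.0645]
tool_rot: [-0.498, 0.496, -0.502, 0.504]
contact_force: [-0.2, -0.6, 0.8]
gripper_width: 0.597
tool [567.6  43.4  64.5] yawx -90.72 d tool xz cm [ 0.   -0.   -0.27]
[-0.23263923 -0.56210313  0.79295802]
```

```bash
python3 -m crank '[[[0.2,0,0.8,-0.25,0],[0.2,0,0.8,0,0],[0.2,0,0.7,0,0],[0.2,0,0.2,0,0],[0.2,0,0,0,0],[0.2,0,0,0,0]]]';python3 - <<'E'
from h import *
go(564.9,43.4);print(state()["contact_force"])
E
python3 -m crank '[[[-1,0,0,0,0],[-1,0,0,0,0],[-1,0,0,0,0],[-1,0,0,0,0],[-1,0,-0.5,0,0],[-1,0,-0.7,0,0],[-1,0,0,0,0]]]';python3 - <<'E'
from h import *
go(568.2,48.6);print(state()["contact_force"],state()["gripper_width"])
f=grab_frame("wrist");crop(f,"w34",0,0,560,420,1.42)
E
```

```text
time: 59.98
tool_pos: [0.5641, 0.0432, 0.0381]
tool_rot: [-0.497, 0.497, -0.503, 0.503]
contact_force: [0.8, 0.5, 0.4]
gripper_width: 0.602
tool [564.1  43.2  38.1] yawx -90.73 d tool xz cm [-0.02  0.    0.08]
[0.75921506 0.49282675 0.38155783]
time: 60.85
tool_pos: [0.5638, 0.0432, 0.0503]
tool_rot: [-0.497, 0.497, -0.503, 0.503]
contact_force: [-0.3, 0.5, -0.9]
gripper_width: 0.406
tool [563.8  43.2  50.3] yawx -90.73 d tool xz cm [-0.54 -0.    0.43]
[-0.32504522  0.50188551 -0.86170829] 0.4059291331592629
```

View pics/w34.png

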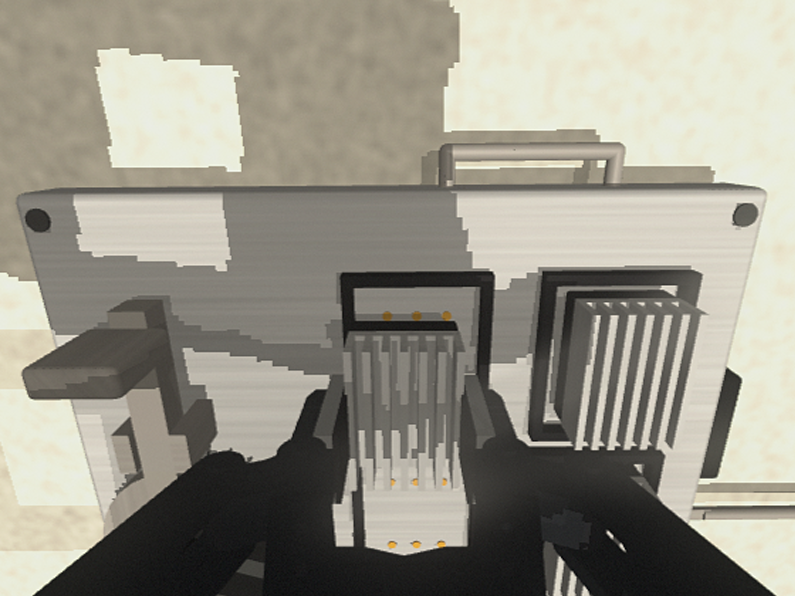

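Held. Shifting y +5.4 mm and x +4 mm, lowering 1.1 cm, then releasing.

```bash
python3 -m crank '[[[-1,-0.3,0,0.2,0],[-1,-0.24,0,0.2,0],[-1,0,0,0,0],[-1,0,0.6,0,0],[-1,0,0.4,0,0],[-1,0,0.1,0,0],[-1,0,0,0,0]]]';python3 -m crank '[[[-1,0,0.1,0,0],[-1,0,0,0,0]]]';
```

```text
time: 61.78
tool_pos: [0.5679, 0.0486, 0.0386]
tool_rot: [0.497, -0.497, 0.503, -0.503]
contact_force: [-0.3, 0.5, -1.0]
gripper_width: 0.404
time: 62.02
tool_pos: [0.5681, 0.0486, 0.0385]
tool_rot: [-0.497, 0.497, -0.503, 0.503]
contact_force: [-2.9, 0.9, 4.3]
gripper_width: 0.409
```

```bash
python3 -m crank '[[[0.2,0,0,0,0],[0.2,0,0,0,0],[0.2,0,-1,0,0],[0.2,0,-4,0,0],[0.2,0,-5,0,0],[0.2,0,-5,0,0],[0.2,0,0,0,0],[0.2,0,0,0,0]]]';python3 - <<'E'
from h import *
print(toolyaw()[0])
f=grab_frame("wrist");crop(f,"w35",0,0,560,420,1.42)
E
```

```text
time: 63.02
tool_pos: [0.5678, 0.0486, 0.1879]
tool_rot: [-0.497, 0.497, -0.503, 0.503]
contact_force: [-0.1, -0.1, -1.3]
gripper_width: 0.601
[0.56776815 0.04861627 0.18793227]
```

View pics/w35.png

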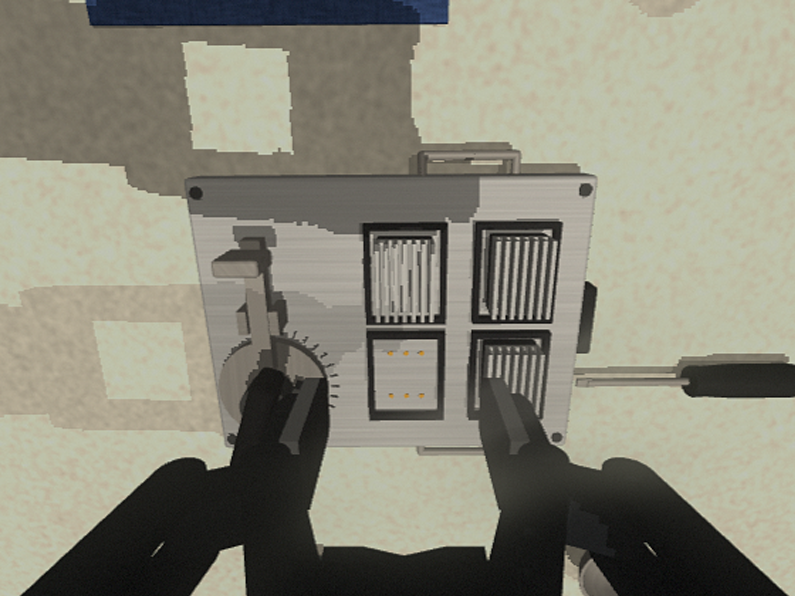

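Module is centred and flat again, and the tab is back where it was at the start. Handing in.

```bash
python3 - <<'E'
from plant import *
print(job_done(),state()["time"])
E
```

```text
the job is handed in; nothing more can be done
the job is handed in; nothing more can be done
```

The job is handed in after about 63 s of robot time. My last pictures show everything in place, but I inferred the clutch slip rather than measuring it directly.

- **Modules:** Three were on the mat. They lie flat in bays 1, 2 and 3. The bay 1 module had been pushed into a corner of its bay after I set it. I recentred it after the lock bar was back in, and it stayed flat.
- **Knob:** I turned it counterclockwise about 220° until the torque jumped to 0.46 N m at the stop. Its white line points at the thick mark.
- **Lock bar out:** I left it alone until the modules and knob were done, then slid it 24 mm, where it stopped against the outer end.
- **Handle:** I turned it about 109° clockwise in total, which gives about 0.3 rad of slip past the 1.6 rad stop. The disc's black line left the gap between the lugs, which fits that. The wrist torque rose only about 0.15 N m at the stop. That is less than the clutch figure implies, probably because of side loads, so it is a weak check.
- **Lock bar in:** I slid it 25 mm back to its inner stop, where the force rose to 10 N.
- **Bystanders:** The bottle, screwdriver and dish look unmoved. The forces I read stayed under about 20 N.

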